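# Clear two heaps onto their place boards

## Task

Take the two heaps on the bench apart and set every piece out on its own place board, ready for the day's fitting work: the tape measure on the yellow board, the cork sanding block on the blue, the red-brown strip on the red, the small upright block on the green and the flat block on the white. Each piece must lie flat and the same way up as now, in line with its board and wholly inside the four corner stops, and be let go.

Things in the scene. Friction and masses are not known exactly. Their poses are not given: they have to be found in the camera images.
- small_block_mid (a point): small upright block of light brown wood, 30 x 50 x 30 mm (x, y, z); on top of the red-brown strip, leaning about 0.05 rad as the strip's top is not quite level. The point is its centre, half-way up; z up, y along its long side, so it is gripped across its x. Loose, under 0.3 kg
- red_strip_mid (a point): red-brown hardwood strip, 35 x 85 x 18 mm (x, y, z); lies flat on the cork sanding block. The point is its centre, half-way up; z up, y along its long side, so it is gripped across its x. Loose, under 0.3 kg
- tape_rule_mid (a point): yellow and black tape measure standing on the flat block, 31 x 84 x 60 mm over all (x, y, z); the case spans -20 to +42 mm along its y (middle at +11 mm), a low thin end hook reaches to -42 mm. Its rounded base lets it lean about 0.1 rad on any flat surface. The point is its centre, half-way up; z up, y along its long side, so it is gripped across its x. Loose, under 0.3 kg
- cork_block_mid (a point): cork sanding block, pale brown speckled cork with dark abrasive paper underneath, 57 x 87 x 29 mm (its x, y, z); the lowest of the heap of three, on the bench. The point is its centre, half-way up; z up, y along its long side, so it is gripped across its x. Loose, under 0.3 kg
- flat_block_mid (a point): flat block of brown wood, 45 x 70 x 22 mm (x, y, z); the lower of the heap of two, on the bench. The point is its centre, half-way up; z up, y along its long side, so it is gripped across its x. Loose, under 0.3 kg
- green_board_top (a point): low plywood place board with a green painted inlay, fixed to the bench, for the small upright block. The point is the centre of the inlay's upper face, 7 mm above the bench; y along its long side. The inlay is 56 x 76 mm (x, y), 13 mm clear all round its piece; at each corner an L-shaped dark stop, 6 mm above the inlay, with legs 14 mm long inside and 5 mm thick; the middle of each side is open
- red_board_top (a point): low plywood place board with a red painted inlay, fixed to the bench, for the red-brown strip. The point is the centre of the inlay's upper face, 7 mm above the bench; y along its long side. The inlay is 61 x 111 mm (x, y), 13 mm clear all round its piece; at each corner an L-shaped dark stop, 6 mm above the inlay, with legs 14 mm long inside and 5 mm thick; the middle of each side is open
- yellow_board_top (a point): low plywood place board with a yellow painted inlay, fixed to the bench, for the tape measure. The point is the centre of the inlay's upper face, 7 mm above the bench; y along its long side. The inlay is 57 x 110 mm (x, y), 13 mm clear all round its piece; at each corner an L-shaped dark stop, 6 mm above the inlay, with legs 14 mm long inside and 5 mm thick; the middle of each side is open
- blue_board_top (a point): low plywood place board with a blue painted inlay, fixed to the bench, for the cork sanding block. The point is the centre of the inlay's upper face, 7 mm above the bench; y along its long side. The inlay is 83 x 113 mm (x, y), 13 mm clear all round its piece; at each corner an L-shaped dark stop, 6 mm above the inlay, with legs 14 mm long inside and 5 mm thick; the middle of each side is open
- white_board_top (a point): low plywood place board with a white painted inlay, fixed to the bench, for the flat block. The point is the centre of the inlay's upper face, 7 mm above the bench; y along its long side. The inlay is 71 x 96 mm (x, y), 13 mm clear all round its piece; at each corner an L-shaped dark stop, 6 mm above the inlay, with legs 14 mm long inside and 5 mm thick; the middle of each side is open

How it is judged:
By the outcome, as a careful person would: the job done as asked, in the order asked, and still so for the second after the job is handed in, with the robot touching nothing.
It also fails if it takes over 128 s, if anything falls off the work surface, if the arm or the gripper's body presses on something with over 40 N, if the wrist force passes 120 N, or if a joint passes its speed limit or range.

## Robot

A 7-joint arm with a two-finger parallel gripper is mounted at the origin on a cart in front of the work surface, level with it; the furniture and walls round the work are solid. World frame = base frame: x ahead of the robot, y to its left, z up, the work surface at z = 0. Lengths are in m, angles in rad, forces in N, time in s.
With the tool pointing down it reaches from about 0.4 to 0.85 m from the base axis. Payload 4.5 kg.
Tool frame: the origin (TCP) lies on the centre line of the jaws, within the pads' length; the fingertips stand arm.tcp_to_tips ahead of it and the grasp point (between the pads) lies 3 mm ahead of it (arm.tcp_to_tips is the distance from the TCP to the fingertips, in m); x points along the fingers, y is the direction in which the jaws open and shut, and the axes are right-handed (so a half turn about x gives the same grasp; the last joint's range is limited). The gripper opens to 88 mm and grips with 3 to 60 N. Pads are 18 mm wide; open, the fingers measure 123 mm over their backs; the gripper's body (75 mm by 187 mm) begins 45 mm behind the grasp point.
Start: joints at [-1.085, 0.689, -0.195, 1.565, 0.157, 0.902, -0.215], TCP at [0.273, 0.562, 0.261] pointing down, gripper open.
Joint ranges: [-3.01, 3.01], [-0.46, 2.08], [-1.47, 1.51], [0.13, 2.56], [-1, 4.14], [0.04, 2.09], [-2.66, 2.66]. Speed limits (rad/s): [2.57, 2.57, 3.14, 3.14, 3.14, 3.14, 3.14].

## Interface

Orientations are given as a unit quaternion [w, x, y, z].
In Python, from cell import status, camera, calibration, ticket, arm gives the robot as it stands.
- The arm moves only by the tool move_arm, never from a script. Its argument "rows" is a list of rows, each a list of 3 entries, a list of its own where there are three numbers: the shift along the tool's x, y, z scaled (see below), then the turn about the tool's x scaled (see below), then the closure, from 0 (fully open) to 1 (shut). In form: [[[dx, dy, dz], roll, grip], ...]. A call has 1 to 5 rows; each row is the pose to reach, as a shift and turn from the pose measured when the call began, along the tool's axes at that moment; what a row does not reach only later rows make up. The controller multiplies each number of a shift by 40 cm and each number of a turn by 30 degrees. A row lasts 1/12 s, in which the tool goes at most 41.7 mm and 7.16 degrees, less where a joint would pass 70% of its speed; a pose out of reach is approached as far as the arm can. A call with a number of a shift or a turn outside -1 to 1 is refused whole. A call with a gripper value outside its range is refused whole. The fingers move at their own pace and stop on an object; "force" is the grip in N (left out, the last holds). Time passes only in rows, so rows that repeat a pose let the fingers close. It gives the time, the measured TCP pose, the force and the opening at its end, in the units of the state.
- status.get_state(): the state, without advancing time (a new reading comes with each control period).
- camera(name): name is "scene" or "top" or "wrist"; returns the picture (384x512x3 uint8, blue, green, red); there is no depth.
- calibration(name): a dict with "vertical_fov" (degrees; the focal length in pixels is half the picture's height over the tangent of half this angle, whatever the lens; pixels are square), "cx", "cy" (the principal point, pixels), "R" (3x3) and "t" (3): a world point X has camera coordinates R X + t. Camera axes: x right, y down, z forward; pixel columns grow to the right and rows downward; lengths in m; the calibration is good to about 2 mm. A picture is of the moment at which its call begins: read the wrist's pose just before it. calibration takes no time and is no camera call; for the wrist camera it gives the pose at the moment of the call.
- ticket.close_job(): hands the job in, once; it reports no verdict.
The state is a dict: "t": time; "q": joint angles; "qd": joint speeds; "joint_torque": joint torques, N m; "tool_pos": TCP position; "eef_rot": TCP orientation; "contact_force": force on the tool from outside, world axes, zero at the start; "moment": the same for the moment, N m; "opening": finger opening in m.
Only numpy, scipy, OpenCV 4.12 (cv2) and the standard library are available. Lean on these libraries where they do the work, as an engineer would, in place of code of your own. Each camera call takes 0.05 s, during which the arm holds its last target. There are 200 camera calls.

## Working session

There is one attempt and no reset: what is moved stays moved. The work goes in short steps, Python scripts to look and compute and a tool call to move; the robot and the scene stay as the last step left them, time stands still between calls to the robot, and variables do not carry over. Pictures are saved under pics/ and viewed, about 12 in all and at most 16, crops included, and the job is handed in when it is done.

Besides the shell and the picture viewer there is one more tool, called after "Request:" as name(argument=value, ...) on one line, values as JSON. move_arm: Moves the arm, as the interface text tells. Shifts and turns lie within -1 to 1; 1 stands for 40 cm of shift or 30 degrees of turn. Its arguments: {"type":"object","properties":{"rows":{"type":"array","items":{"type":"array"}},"force":{"type":"number"}},"required":["rows"]}

```bash
ls; mkdir -p pics
python3 - <<'E'
from cell import status,camera,calibration,arm
import cv2
s=status.get_state();print(s);print(arm.tcp_to_tips)
for n in("scene","top"):
    cv2.imwrite(f"pics/{n}0.png",camera(n));print(n,calibration(n))
E
```

```text
pics
{'t': 0.0, 'q': array([-1.08519734,  0.68999201, -0.19449582,  1.56630659,  0.15732746,
        0.90250819, -0.21509107]), 'qd': array([ 0.00045468,  0.00049082,  0.00116883, -0.00054229,  0.00014536,
        0.00013969, -0.00088226]), 'joint_torque': array([ 1.25773472e-04, -5.27548921e+01, -1.26696814e+00, -1.53422195e+01,
       -5.25911234e-02,  6.37352234e-03,  1.77924585e-04]), 'tool_pos': array([0.27267015, 0.56174319, 0.25991452]), 'eef_rot': array([ 0.68906119,  0.15771039,  0.68923545, -0.15898618]), 'contact_force': array([-0.46840867, -0.3799515 ,  1.02481808]), 'moment': array([ 0.03246732,  0.03092423, -0.03265422]), 'opening': 0.0880420458242152}
0.022
scene {'vertical_fov': 45.655589869721226, 'cx': 258.9711860469818, 'cy': 190.1769430253786, 'R': array([[ 0.53748032, -0.84326675, -0.00401312],
       [-0.44651107, -0.28055314, -0.84965746],
       [ 0.71536199,  0.45846607, -0.52731973]]), 't': array([-0.2912558 ,  0.3036977 ,  0.65375242])}
top {'vertical_fov': 53.36112273143092, 'cx': 247.78551624425387, 'cy': 195.34618584247437, 'R': array([[-0.01469924, -0.99988038,  0.0048113 ],
       [-0.97820698,  0.0133836 , -0.20720034],
       [ 0.20711116, -0.00775214, -0.9782867 ]]), 't': array([-0.01230648,  0.5445216 ,  0.79180254])}
```

View pics/top0.png

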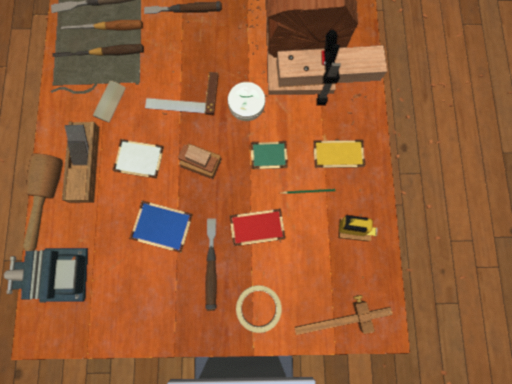

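View pics/scene0.png

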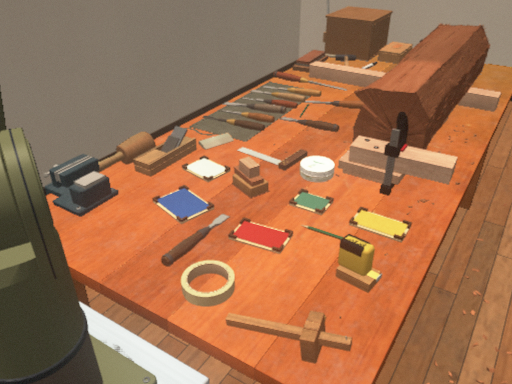

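The top view shows the boards: white (138,158), green (268,155), yellow (339,154), blue (161,226) and red (257,227). The three-heap is at (200,158) and the two-heap at (357,228). The scene view shows the same layout, with the tape's hook pointing right.

```bash
cat > h.py <<'E'
import numpy as np, cv2
from cell import status,camera,calibration,arm
from scipy.spatial.transform import Rotation as Rn
def ray(c,px,z):
    f=192/np.tan(np.radians(c["vertical_fov"]/2)); px=np.atleast_2d(px).astype(float)
    d=np.c_[(px[:,0]-c["cx"])/f,(px[:,1]-c["cy"])/f,np.ones(len(px))]@c["R"]
    o=-c["R"].T@c["t"]; return o+d*((z-o[2])/d[:,2])[:,None]
def proj(c,X):
    f=192/np.tan(np.radians(c["vertical_fov"]/2)); p=np.atleast_2d(X)@c["R"].T+c["t"]
    return p[:,:2]/p[:,2:]*f+[c["cx"],c["cy"]]
def rect(c,mask,z,near=None):
    """largest (or nearest to pixel) blob -> world centre, short, long (mm), yaw of long side from +y (deg), in -90..90"""
    cs,_=cv2.findContours(mask.astype(np.uint8),cv2.RETR_EXTERNAL,cv2.CHAIN_APPROX_NONE)
    cs=[k for k in cs if cv2.contourArea(k)>60]
    k=max(cs,key=cv2.contourArea) if near is None else min(cs,key=lambda k:np.linalg.norm(k[:,0].mean(0)-near))
    P=ray(c,k[:,0],z)[:,:2]
    return wrect(P)
def wrect(P):
    r=cv2.minAreaRect((np.asarray(P)*1000).astype(np.float32)); b=cv2.boxPoints(r)
    e=[b[1]-b[0],b[2]-b[1]]; e.sort(key=np.linalg.norm)
    L=e[1]; yaw=np.degrees(np.arctan2(-L[0],L[1])); yaw=(yaw+90)%180-90
    return np.round(r[0],1),round(float(np.linalg.norm(e[0])),1),round(float(np.linalg.norm(L)),1),round(float(yaw),1)
def tool():
    s=status.get_state(); q=s["eef_rot"]; return s,Rn.from_quat([q[1],q[2],q[3],q[0]]).as_matrix()
def plan(xy,z,yaw):
    """units: shift along tool axes and roll to bring TCP to xy,z (mm) with jaws opening across the piece's x at yaw (deg)"""
    s,R=tool(); d=R.T@(np.array([xy[0],xy[1],z])/1000-s["tool_pos"])
    a=np.radians(yaw); w=np.array([np.cos(a),np.sin(a),0]); v=R.T@w
    r=np.degrees(np.arctan2(v[2],v[1])); r=(r+90)%180-90
    print("t%.2f"%s["t"],"pos",np.round(s["tool_pos"]*1000,1),"shift",np.round(d/.4,4),"roll",round(r/30,3),"alt",round((r-180*np.sign(r))/30,3),"q7",round(s["q"][6],2),"open",round(s["opening"]*1000,1),"down err",np.round(R[:2,0],3))
E
python3 - <<'E'
from h import *
im=cv2.imread("pics/top0.png");c=calibration("top")
hsv=cv2.cvtColor(im,cv2.COLOR_BGR2HSV);H,S,V=cv2.split(hsv)
for n,p in dict(white=(138,158),green=(268,155),yellow=(339,154),blue=(161,226),red=(257,227)).items():
    ref=hsv[p[1],p[0]].astype(int)
    m=np.abs(im.astype(int)-im[p[1],p[0]].astype(int)).max(2)<45
    w=np.zeros_like(m);w[p[1]-40:p[1]+40,p[0]-40:p[0]+40]=1
    print(n,ref,rect(c,m&w,.007,p))
a=cv2.resize(im[135:185,170:230],None,fx=8,fy=8,interpolation=2);b=cv2.resize(im[205:255,330:385],None,fx=7.2,fy=8,interpolation=2)
s=cv2.imread("pics/scene0.png")
d=cv2.resize(s[148:203,225:280],None,fx=7,fy=7,interpolation=2);e=cv2.resize(s[225:290,330:390],None,fx=6,fy=6,interpolation=2)
z=np.zeros((600,800,3),np.uint8)
for t,(x,y,w) in zip((a,b,d,e),((0,0,400),(400,0,400),(0,300,400),(400,300,400))):
    t=cv2.resize(t,(400,300));z[y:y+300,x:x+400]=t
cv2.imwrite("pics/crop0.png",z)
E
```

```text
white [ 46  12 227] (array([650.4, 241.8]), 71.0, 95.8, -10.4)
green [ 74 111 124] (array([655.3, -71.9]), 60.6, 77.8, 1.4)
yellow [ 23 186 211] (array([ 657.8, -241.3]), 65.9, 109.1, -3.0)
blue [108 176 158] (array([485.5, 181.7]), 81.8, 111.1, -15.7)
red [  1 198 188] (array([480.3, -40.9]), 59.3, 111.3, 6.9)
```

View pics/crop0.png

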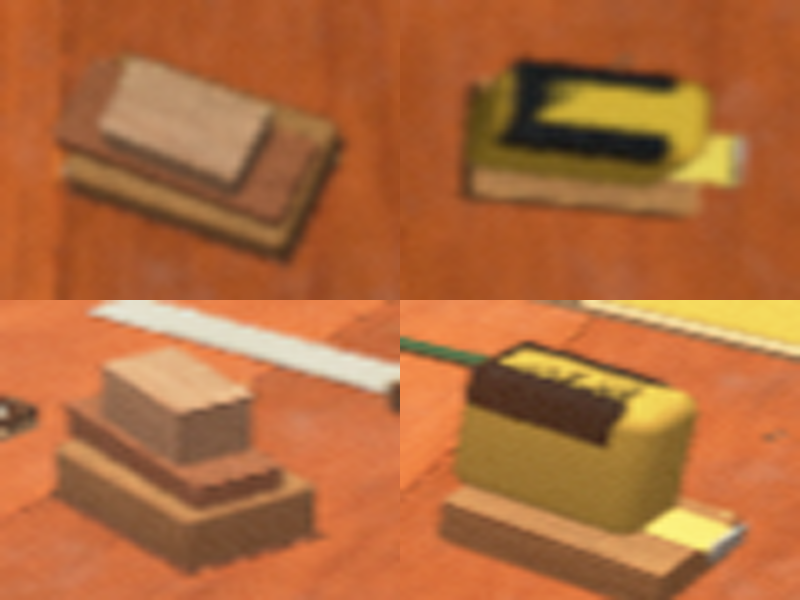

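The crop shows both heaps clearly. The block sits on the strip, which sits on the cork, all at about the same yaw. The tape's hook points to -y.

Run:
```python
from h import *
c=calibration("top")
print("tape",ray(c,[357.5,223.3],.08), "small", ray(c,[170+185*60/400,135+120/6],.08))
s,R=tool();w=calibration("wrist");o=-w["R"].T@w["t"]
print("cam offset in tool",R.T@(o-s["tool_pos"]),"view axis in tool",R.T@w["R"][2],"fov",w["vertical_fov"]);print(R)
plan(ray(c,[357.5,223.3],.08)[0,:2]*1000,230,0)
```

```text
tape [[ 0.47537192 -0.25267117  0.08      ]] small [[0.63201203 0.08929423 0.08      ]]
cam offset in tool [-0.12423736  0.00132174 -0.07943871] view axis in tool [ 9.52450593e-01 -6.34018486e-04  3.04692414e-01] fov 67.17025605271473
[[-6.05334656e-04  4.36535044e-01  8.99687050e-01]
 [-1.51038175e-03  8.99685790e-01 -4.36535449e-01]
 [-9.99998676e-01 -1.62312094e-03  1.14723576e-04]]
t0.10 pos [272.7 561.8 260. ] shift [ 0.0778 -1.6106  1.3448] roll 2.137 alt -3.863 q7 -0.22 open 88.0 down err [-0.001 -0.002]
```

```bash
cat >> h.py <<'E'
def seq(wps,start=None):
    """wps: list of (x,y,z mm, jaw yaw deg or None). prints calls (<=200 mm, <=28 deg each) as tool-axis units, assuming each is reached"""
    s,R=tool(); p=s["tool_pos"].copy()
    for x,y,z,yaw in wps:
        t=np.array([x,y,z])/1000; r=0.
        if yaw is not None:
            a=np.radians(yaw); v=R.T@[np.cos(a),np.sin(a),0]; r=np.degrees(np.arctan2(v[2],v[1])); r=(r+90)%180-90
        n=int(max(1,np.ceil(np.linalg.norm(t-p)/.19),np.ceil(abs(r)/29))); st=(t-p)/n
        for i in range(n):
            print([[round(float(u),3) for u in R.T@st/.4],round(r/n/30,3)],end=" ")
            p=p+st; R=R@Rn.from_euler("x",r/n,degrees=True).as_matrix()
        print("->",(x,y,z,yaw))
    print("t%.2f pos %s q7 %.2f open %.1f F %s"%(s["t"],np.round(s["tool_pos"]*1000,1),s["q"][6],s["opening"]*1000,np.round(s["contact_force"],1)))
E
python3 -c "
from h import *
seq([(480,150,250,None),(478,-252,220,0)])"
```

```text
[[0.009, -0.233, 0.305], 0.0] [[0.009, -0.233, 0.305], 0.0] [[0.009, -0.233, 0.305], 0.0] -> (480, 150, 250, None)
[[0.026, -0.302, 0.145], np.float64(0.712)] [[0.026, -0.229, 0.245], np.float64(0.712)] [[0.026, -0.124, 0.311], np.float64(0.712)] -> (478, -252, 220, 0)
t0.10 pos [272.7 561.8 260. ] q7 -0.22 open 88.0 F [0.2 0.4 0.3]
```

Request:
move_arm(rows=[[[0.009, -0.233, 0.305], 0, 0], [[0.009, -0.233, 0.305], 0, 0], [[0.009, -0.233, 0.305], 0, 0], [[0.009, -0.233, 0.305], 0, 0], [[0.009, -0.233, 0.305], 0, 0]], force=20)

```text
t: 0.52
tool_pos: [0.346, 0.4167, 0.2558]
eef_rot: [0.689, 0.159, 0.687, -0.165]
contact_force: [-0.1, -1.3, 0.8]
opening: 0.0881
```

Request:
move_arm(rows=[[[0.009, -0.233, 0.305], 0, 0], [[0.009, -0.233, 0.305], 0, 0], [[0.009, -0.233, 0.305], 0, 0], [[0.009, -0.233, 0.305], 0, 0], [[0.009, -0.233, 0.305], 0, 0]])

```text
t: 0.93
tool_pos: [0.4173, 0.27, 0.253]
eef_rot: [0.689, 0.16, 0.686, -0.172]
contact_force: [0.8, 0.1, -0.2]
opening: 0.0884
```

Request:
move_arm(rows=[[[0.009, -0.233, 0.305], 0, 0], [[0.009, -0.233, 0.305], 0, 0], [[0.009, -0.233, 0.305], 0, 0], [[0.009, -0.233, 0.305], 0, 0], [[0.009, -0.233, 0.305], 0, 0]])

```text
t: 1.35
tool_pos: [0.4864, 0.1224, 0.2513]
eef_rot: [0.689, 0.163, 0.684, -0.178]
contact_force: [0.2, -0.6, 0.2]
opening: 0.0883
```

Request:
move_arm(rows=[[[0.026, -0.302, 0.145], 0.712, 0], [[0.026, -0.302, 0.145], 0.712, 0], [[0.026, -0.302, 0.145], 0.712, 0], [[0.026, -0.302, 0.145], 0.712, 0], [[0.026, -0.302, 0.145], 0.712, 0]])

```text
t: 1.77
tool_pos: [0.4805, -0.0166, 0.2435]
eef_rot: [0.645, 0.289, 0.637, -0.306]
contact_force: [-1.0, 0.1, 0.2]
opening: 0.0879
```

Request:
move_arm(rows=[[[0.026, -0.229, 0.245], 0.712, 0], [[0.026, -0.229, 0.245], 0.712, 0], [[0.026, -0.229, 0.245], 0.712, 0], [[0.026, -0.229, 0.245], 0.712, 0], [[0.026, -0.229, 0.245], 0.712, 0]])

```text
t: 2.18
tool_pos: [0.4737, -0.154, 0.2364]
eef_rot: [0.58, 0.405, 0.568, -0.421]
contact_force: [0.3, 0.8, -0.3]
opening: 0.0879
```

Request:
move_arm(rows=[[[0.026, -0.124, 0.311], 0.712, 0], [[0.026, -0.124, 0.311], 0.712, 0], [[0.026, -0.124, 0.311], 0.712, 0], [[0.026, -0.124, 0.311], 0.712, 0], [[0.026, -0.124, 0.311], 0.712, 0]])

```text
t: 2.6
tool_pos: [0.4665, -0.2901, 0.2295]
eef_rot: [-0.494, -0.506, -0.479, 0.52]
contact_force: [0.4, 0.4, -0.6]
opening: 0.0881
```

Run:
```python
from h import *
s,R=tool();print(np.round(R,3));w=calibration("wrist");cv2.imwrite("pics/w1.png",camera("wrist"));np.save("pics/w1.npy",w,allow_pickle=True)
```

```text
[[ 0.     0.999 -0.052]
 [-0.029 -0.052 -0.998]
 [-1.     0.002  0.029]]
```

View pics/w1.png

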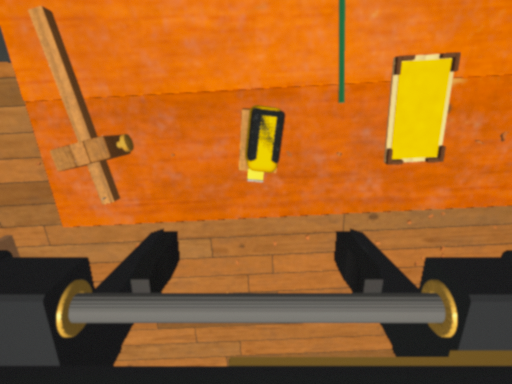

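Wrist view: the tape is at (263,140), hook pointing down the image to (256,178), and the yellow board is at (420,108). I'll move over the tape and measure closer.

Run:
```python
from h import *
s,R=tool();print(np.round(R,3));w=calibration("wrist")
print(ray(w,[265,137],.08))
seq([(475,-250,200,None)])
```

```text
[[ 0.     0.999 -0.048]
 [-0.027 -0.048 -0.998]
 [-1.     0.001  0.027]]
[[ 0.47739815 -0.24571978  0.08      ]]
[[0.071, 0.015, -0.095], 0.0] -> (475, -250, 200, None)
t2.65 pos [ 467.  -286.9  229.4] q7 0.42 open 87.8 F [ 0.2  0.4 -0.6]
```

Request:
move_arm(rows=[[[0.071, 0.015, -0.092], 0, 0], [[0.071, 0.015, -0.092], 0, 0], [[0.071, 0.015, -0.092], 0, 0], [[0.071, 0.015, -0.092], 0, 0], [[0.071, 0.015, -0.092], 0, 0]])

```text
t: 3.07
tool_pos: [0.4754, -0.2505, 0.2006]
eef_rot: [-0.495, -0.505, -0.481, 0.518]
contact_force: [-0.4, -0.6, -1.0]
opening: 0.0881
```

Run:
```python
from h import *
s,R=tool();print(np.round(R,3),s["tool_pos"]);w=calibration("wrist");im=camera("wrist");cv2.imwrite("pics/w2.png",im);np.save("pics/w2.npy",w,allow_pickle=True)
cv2.imwrite("pics/w2c.png",cv2.resize(im[60:360,106:406],(600,600),interpolation=2))
```

```text
[[ 0.001  0.999 -0.046]
 [-0.027 -0.046 -0.999]
 [-1.     0.002  0.027]] [ 0.47541948 -0.25054948  0.20058916]
```

View pics/w2c.png

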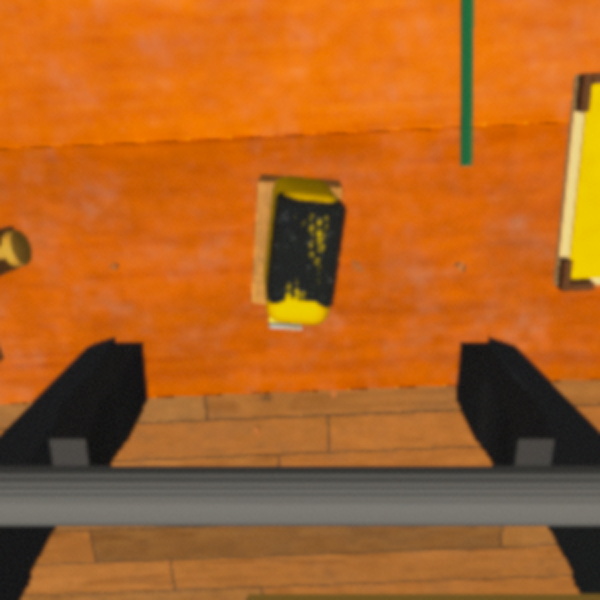

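The tape case runs from crop (310,180) to (300,325), leaning slightly to +x. The flat block shows on its left side.

Run:
```python
from h import *
w=np.load("pics/w2.npy",allow_pickle=True).item();im=cv2.imread("pics/w2.png");hsv=cv2.cvtColor(im,cv2.COLOR_BGR2HSV)
H,S,V=cv2.split(hsv);win=np.zeros(H.shape,bool);win[140:235,225:290]=1
blk=(V<60)&win; yel=(H>20)&(H<35)&(S>120)&win
print("case",rect(w,cv2.morphologyEx((blk|yel).astype(np.uint8),3,np.ones((3,3))),.078))
print("black",rect(w,cv2.morphologyEx(blk.astype(np.uint8),3,np.ones((3,3))),.080))
wood=(np.abs(H.astype(int)-15)<4)&win
for p in [(106+258/2,60+178/2),(106+342/2,60+182/2),(106+252/2,60+302/2)]: print("flat corner",ray(w,p,.022)[0])
for p in [(106+278/2,60+196/2),(106+345/2,60+203/2),(106+268/2,60+302/2),(106+332/2,60+306/2)]: print("black corner",ray(w,p,.078)[0], ray(w,p,.06)[0])
print(hsv[60+240//2,106+262//2],hsv[60+240//2,106+230//2])
t=cv2.imread("pics/top0.png");c=calibration("top")
for p in [(464,195),(700,215)]: print("top flat lower edge",ray(c,[330+(p[0]-400)/7.27,205+p[1]/6],.0)[0])
```

```text
case (array([ 476. , -249.7]), 30.8, 68.7, -9.2)
black (array([ 477.2, -247.1]), 28.9, 48.4, -9.3)
flat corner [ 0.45458096 -0.22497974  0.022     ]
flat corner [ 0.49854212 -0.22917807  0.022     ]
flat corner [ 0.44615662 -0.29532704  0.022     ]
black corner [ 0.4672486  -0.22237196  0.078     ] [ 0.4663592  -0.22645734  0.06      ]
black corner [ 0.49604894 -0.22682654  0.078     ] [ 0.49727841 -0.23123966  0.06      ]
black corner [ 0.45968252 -0.27174515  0.078     ] [ 0.45823646 -0.27946299  0.06      ]
black corner [ 0.48901398 -0.27514533  0.078     ] [ 0.48972589 -0.28311333  0.06      ]
[ 16 168 193] [ 12 223 214]
top flat lower edge [ 0.45340216 -0.23041856  0.        ]
top flat lower edge [ 0.44461321 -0.30530212  0.        ]
```

Run:
```python
from h import *
w=np.load("pics/w1.npy",allow_pickle=True).item();im=cv2.imread("pics/w1.png");H,S,V=cv2.split(cv2.cvtColor(im,cv2.COLOR_BGR2HSV))
m=(H>24)&(H<34)&(S>190)&(V>120);m[:,:370]=0
print("yellow w1",rect(w,m,.007))
w=calibration("top");im=cv2.imread("pics/top0.png");H,S,V=cv2.split(cv2.cvtColor(im,cv2.COLOR_BGR2HSV))
m=(H>20)&(H<34)&(S>150);m[:,:300]=0;m[190:]=0;print("top",rect(w,m,.007))
m=(H>60)&(H<90)&(S>80);m[:,:240]=0;m[180:]=0;m[:,300:]=0;print("green top",rect(w,m,.007))
seq([(477,-249,125,-9.2),(477,-249,58,None)])
```

```text
yellow w1 (array([ 657.2, -240.8]), 54.4, 107.5, 0.2)
top (array([ 656.6, -242.1]), 55.6, 109.9, -0.7)
green top (array([655.3, -72.9]), 50.7, 70.8, 1.3)
[[0.189, 0.004, -0.011], np.float64(0.216)] -> (477, -249, 125, -9.2)
[[0.167, -0.001, -0.005], 0.0] -> (477, -249, 58, None)
t3.12 pos [ 475.2 -251.3  200.7] q7 0.36 open 88.1 F [-0.3 -0.2 -0.9]
```

Request:
move_arm(rows=[[[0.189, 0.004, -0.011], 0.216, 0], [[0.189, 0.004, -0.011], 0.216, 0], [[0.189, 0.004, -0.011], 0.216, 0], [[0.189, 0.004, -0.011], 0.216, 0]])

```text
t: 3.45
tool_pos: [0.4762, -0.2492, 0.1246]
eef_rot: [-0.465, -0.532, -0.451, 0.545]
contact_force: [0.2, -0.4, 0.7]
opening: 0.088
```

Request:
move_arm(rows=[[[0.08, 0, -0.002], 0, 0], [[0.12, 0, -0.004], 0, 0], [[0.167, 0, -0.005], 0, 0], [[0.167, 0, -0.005], 0, 0], [[0.167, 0, -0.005], 0, 0]])

```text
t: 3.87
tool_pos: [0.4772, -0.2498, 0.0594]
eef_rot: [-0.466, -0.532, -0.451, 0.545]
contact_force: [-0.2, -0.1, 0.3]
opening: 0.0881
```

Run:
```python
from h import *
s,R=tool();print(np.round(R,3))
seq([(477,-249,58,-9.2)])
```

```text
[[-0.     0.987 -0.16 ]
 [-0.028 -0.16  -0.987]
 [-1.     0.004  0.027]]
[[0.003, -0.001, -0.002], np.float64(-0.001)] -> (477, -249, 58, -9.2)
t3.87 pos [ 477.2 -249.8   59.4] q7 0.28 open 88.1 F [-0.2 -0.1  0.3]
```

Request:
move_arm(rows=[[[0, 0, 0], 0, 0.5], [[0, 0, 0], 0, 0.8], [[0, 0, 0], 0, 0.9], [[0, 0, 0], 0, 0.9], [[0, 0, 0], 0, 0.9]], force=15)

```text
t: 4.28
tool_pos: [0.4774, -0.2499, 0.06]
eef_rot: [-0.466, -0.532, -0.45, 0.545]
contact_force: [0.3, -0.2, 0.4]
opening: 0.0568
```

Request:
move_arm(rows=[[[0, 0, 0], 0, 0.9], [[0, 0, 0], 0, 0.9], [[0, 0, 0], 0, 0.9], [[0, 0, 0], 0, 0.9], [[0, 0, 0], 0, 0.9]])

```text
t: 4.7
tool_pos: [0.477, -0.2498, 0.0598]
eef_rot: [-0.465, -0.532, -0.451, 0.545]
contact_force: [-0.8, 0.8, 0.5]
opening: 0.0304
```

Request:
move_arm(rows=[[[-0.03, 0, 0], 0, 0.9], [[-0.08, 0, 0], 0, 0.9], [[-0.15, 0, 0], 0, 0.9], [[-0.2, 0, 0], 0, 0.9], [[-0.2, 0, 0], 0, 0.9]])

```text
t: 5.12
tool_pos: [0.4789, -0.2485, 0.1438]
eef_rot: [-0.468, -0.533, -0.448, 0.544]
contact_force: [0.3, -0.2, -0.7]
opening: 0.0303
```

Run:
```python
from h import *
s,R=tool();print(np.round(R,3))
# tape centre relative to TCP: case mid - 11 mm along its y; place at yellow (657,-241.3) yaw -0.3
seq([(657,-230.3,130,-0.4),(657,-230.3,46,None)])
```

```text
[[ 0.006  0.987 -0.161]
 [-0.03  -0.161 -0.987]
 [-1.     0.011  0.029]]
[[0.036, 0.432, -0.118], np.float64(-0.295)] -> (657, -230.3, 130, -0.4)
[[0.21, -0.001, -0.006], 0.0] -> (657, -230.3, 46, None)
t5.12 pos [ 478.9 -248.5  143.8] q7 0.28 open 30.3 F [ 0.3 -0.2 -0.7]
```

Request:
move_arm(rows=[[[0, 0.1, -0.02], 0, 0.9], [[0, 0.25, -0.06], -0.1, 0.9], [[0.0, 0.36, -0.1], -0.2, 0.9], [[0.0, 0.432, -0.118], -0.295, 0.9], [[0.0, 0.432, -0.118], -0.295, 0.9]])

```text
t: 5.53
tool_pos: [0.6633, -0.2262, 0.144]
eef_rot: [0.51, 0.496, 0.49, -0.504]
contact_force: [1.0, 1.1, -2.0]
opening: 0.0301
```

Request:
move_arm(rows=[[[0, 0, 0], 0, 0.9], [[0, 0, 0], 0, 0.9]])

```text
t: 5.7
tool_pos: [0.6636, -0.2245, 0.1425]
eef_rot: [0.51, 0.496, 0.491, -0.503]
contact_force: [-0.8, 0.0, -2.3]
opening: 0.0303
```

Run:
```python
from h import *
s,R=tool();print(np.round(R,3));np.save("pics/w3.npy",calibration("wrist"),allow_pickle=True)
im=camera("wrist");sc=camera("scene");cv2.imwrite("pics/w3.png",im);cv2.imwrite("pics/s3.png",sc)
p=proj(calibration("scene"),[.657,-.24,.05])[0].astype(int);x,y=p
cv2.imwrite("pics/c3.png",np.hstack([im,cv2.resize(sc[max(0,y-85):y+60,x-70:x+70],(288,384))]))
seq([(657,-230.3,46,-.4)])
```

```text
[[ 0.012  1.     0.001]
 [-0.027  0.002 -1.   ]
 [-1.     0.012  0.027]]
[[0.242, -0.012, 0.003], np.float64(0.01)] -> (657, -230.3, 46, -0.4)
t5.80 pos [ 661.  -226.6  143. ] q7 0.28 open 30.5 F [-0.4  0.3 -1.8]
```

View pics/c3.png

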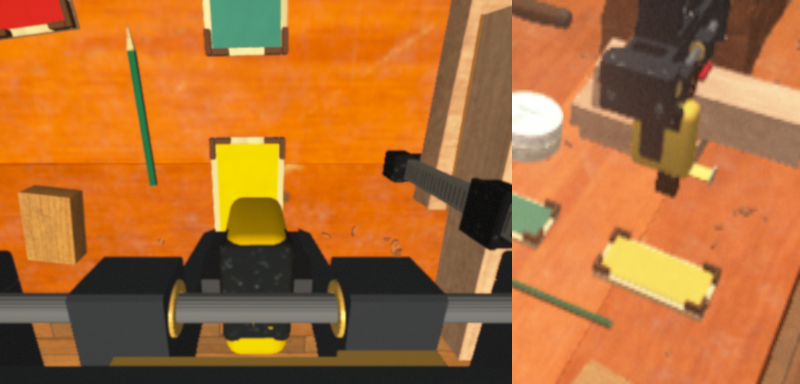

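Wrist view: the tape is held upright over the yellow board with its hook down the image. The clamp handle tip at (390,165) is near the gripper body, so I'll triangulate it.

Run:
```python
from h import *
w=np.load("pics/w3.npy",allow_pickle=True).item();c=calibration("top");s=calibration("scene")
def P(c):
    f=192/np.tan(np.radians(c["vertical_fov"]/2));return np.array([[f,0,c["cx"]],[0,f,c["cy"]],[0,0,1]])@np.c_[c["R"],c["t"]]
for a,b,pa,pb in [(c,w,(322,101),(390,160)),(c,s,(322,101),(387,190)),(w,s,(390,160),(387,190))]:
    X=cv2.triangulatePoints(P(a),P(b),np.float64(pa),np.float64(pb)).ravel();X=X[:3]/X[3];print(X,proj(c,X),proj(w,X),proj(s,X))
print("plank near edge",ray(w,[[440,200],[468,355]],.0),ray(w,[[440,200]],.06))
# tape top blob -> centre in tool; yellow board edges here
im=cv2.imread("pics/w3.png")
for p in [(216,143),(280,143),(212,225)]: print("inlay",ray(w,p,.007))
for p in [(229,203),(281,203),(228,236),(285,236)]: print("case end",ray(w,p,.165),ray(w,p,.11))
```

```text
[ 1.03387274 -0.32056385 -0.49688252] [[322.08567706 101.22674029]] [[390.54580043 159.87193387]] [[421.28015556 297.27827078]]
[ 0.79246577 -0.21042108  0.01019692] [[322.97928565 100.34973368]] [[395.40088741 170.12449597]] [[386.20414286 190.26800606]]
[ 0.79186661 -0.20932091  0.00950755] [[322.49524146 100.70369535]] [[394.59240926 168.76553393]] [[385.64600525 190.48991431]]
plank near edge [[ 0.84692119 -0.2438485   0.        ]
 [ 0.9246677  -0.44747516  0.        ]] [[ 0.80508405 -0.22047284  0.06      ]]
inlay [[ 0.62927543 -0.18596275  0.007     ]]
inlay [[ 0.68637658 -0.18601724  0.007     ]]
inlay [[ 0.62170155 -0.26674237  0.007     ]]
case end [[ 0.65338852 -0.18049645  0.165     ]] [[ 0.64841699 -0.20243805  0.11      ]]
case end [[ 0.67266479 -0.18056279  0.165     ]] [[ 0.678334   -0.20254102  0.11      ]]
case end [[ 0.65258776 -0.194194    0.165     ]] [[ 0.6471742  -0.22369682  0.11      ]]
case end [[ 0.67461397 -0.19430353  0.165     ]] [[ 0.68135915 -0.22386681  0.11      ]]
```

Request:
move_arm(rows=[[[0.06, -0.012, 0.002], 0, 0.9], [[0.13, -0.012, 0.003], 0, 0.9], [[0.19, -0.012, 0.003], 0, 0.9], [[0.23, -0.012, 0.003], 0, 0.9], [[0.23, -0.012, 0.003], 0, 0.9]])

```text
t: 6.22
tool_pos: [0.6527, -0.2304, 0.0472]
eef_rot: [-0.506, -0.494, -0.493, 0.507]
contact_force: [-0.4, 0.1, -2.3]
opening: 0.0306
```

```bash
python3 -c "
from h import *
seq([(657,-230.3,45.5,-.4)])"
```

```text
[[0.004, 0.011, -0.0], np.float64(0.008)] -> (657, -230.3, 45.5, -0.4)
t6.22 pos [ 652.7 -230.4   47.2] q7 0.28 open 30.6 F [-0.4  0.1 -2.3]
```

Request:
move_arm(rows=[[[0.0, 0.011, 0], 0, 0.9], [[0.003, 0.011, 0], 0, 0.9], [[0.004, 0.011, 0], 0, 0.9], [[0.005, 0.011, 0], 0, 0.9]])

```text
t: 6.55
tool_pos: [0.6581, -0.2308, 0.0466]
eef_rot: [-0.507, -0.495, -0.492, 0.507]
contact_force: [0.2, -0.5, -2.0]
opening: 0.0306
```

Request:
move_arm(rows=[[[0, 0, 0], 0, 0.6], [[0, 0, 0], 0, 0.5], [[0, 0, 0], 0, 0.4], [[0, 0, 0], 0, 0.3], [[0, 0, 0], 0, 0.2]])

```text
t: 6.97
tool_pos: [0.6583, -0.2308, 0.0469]
eef_rot: [0.507, 0.495, 0.492, -0.507]
contact_force: [0.6, 0.3, -0.4]
opening: 0.0597
```

Request:
move_arm(rows=[[[-0.05, 0, 0], 0, 0.1], [[-0.15, 0, 0], 0, 0], [[-0.25, 0, 0], 0, 0], [[-0.35, 0, 0], 0, 0], [[-0.4, 0, 0], 0, 0]])

```text
t: 7.38
tool_pos: [0.6599, -0.2272, 0.2124]
eef_rot: [0.509, 0.496, 0.489, -0.505]
contact_force: [1.1, 0.4, 1.2]
opening: 0.0879
```

Run:
```python
from h import *
s,R=tool();print(np.round(R,3))
# green/red inlay from last wrist picture is partial; verify tape from top + scene
t=camera("top");sc=camera("scene");cv2.imwrite("pics/t4.png",t);cv2.imwrite("pics/s4.png",sc)
cv2.imwrite("pics/c4.png",np.hstack([cv2.resize(t[125:185,300:380],(400,300),interpolation=2),cv2.resize(sc[165:255,320:440],(400,300),interpolation=2)]))
seq([(640,-80,200,20),(632,89,190,26)])
```

```text
[[ 0.01   1.    -0.003]
 [-0.029 -0.003 -1.   ]
 [-1.     0.01   0.029]]
[[0.019, -0.053, -0.369], np.float64(-0.672)] -> (640, -80, 200, 20)
[[0.012, 0.126, -0.404], np.float64(-0.2)] -> (632, 89, 190, 26)
t7.48 pos [ 660.6 -227.4  212.3] q7 0.28 open 88.2 F [0.5 0.2 0.5]
```

View pics/c4.png

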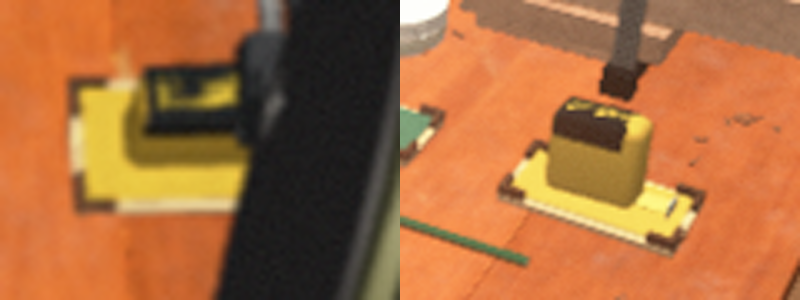

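The tape stands on the yellow board inside the stops. Next is the heap of three.

Run:
```python
from h import *
seq([(632,80,200,-20)])
```

```text
[[0.003, -0.037, -0.384], np.float64(0.33)] [[0.003, -0.103, -0.372], np.float64(0.33)] -> (632, 80, 200, -20)
t7.48 pos [ 660.6 -227.4  212.3] q7 0.28 open 88.2 F [0.5 0.2 0.5]
```

Request:
move_arm(rows=[[[0.003, -0.037, -0.384], 0.33, 0], [[0.003, -0.037, -0.384], 0.33, 0], [[0.003, -0.037, -0.384], 0.33, 0], [[0.003, -0.037, -0.384], 0.33, 0], [[0.003, -0.037, -0.384], 0.33, 0]])

```text
t: 7.9
tool_pos: [0.6455, -0.0631, 0.2046]
eef_rot: [-0.465, -0.537, -0.449, 0.542]
contact_force: [0.1, 0.3, -0.4]
opening: 0.0882
```

Request:
move_arm(rows=[[[0.003, -0.103, -0.372], 0.33, 0], [[0.003, -0.103, -0.372], 0.33, 0], [[0.003, -0.103, -0.372], 0.33, 0], [[0.003, -0.103, -0.372], 0.33, 0], [[0.003, -0.103, -0.372], 0.33, 0]])

```text
t: 8.32
tool_pos: [0.6267, 0.1033, 0.1976]
eef_rot: [-0.418, -0.573, -0.408, 0.575]
contact_force: [0.2, 1.2, 0.4]
opening: 0.0881
```

Request:
move_arm(rows=[[[0, 0, 0], 0, 0], [[0, 0, 0], 0, 0]])

```text
t: 8.48
tool_pos: [0.6257, 0.1053, 0.1963]
eef_rot: [-0.418, -0.571, -0.41, 0.575]
contact_force: [0.8, 0.7, 0.3]
opening: 0.0883
```

Run:
```python
from h import *
s,R=tool();print(np.round(R,3),s["tool_pos"]);np.save("pics/w5.npy",calibration("wrist"),allow_pickle=True);im=camera("wrist");cv2.imwrite("pics/w5.png",im)
cv2.imwrite("pics/w5c.png",cv2.resize(im[40:340,56:456],(800,600),interpolation=2))
```

```text
[[ 0.003  0.949 -0.314]
 [-0.013 -0.314 -0.949]
 [-1.     0.007  0.011]] [0.62569478 0.10533509 0.19631654]
```

View pics/w5c.png

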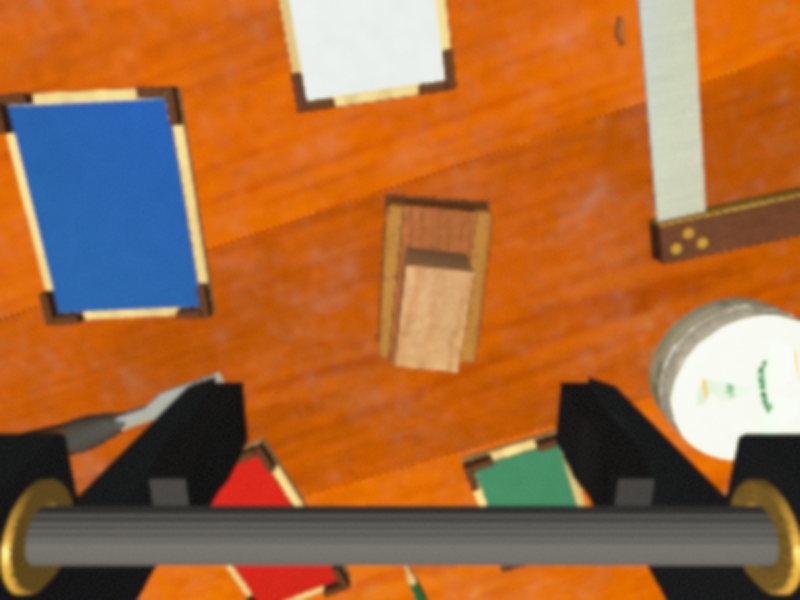

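The small block's top face has corners at crop (404,264), (473,269), (458,373) and (394,366). The strip and cork show beneath it, with the blue and white boards at upper left.

Run:
```python
from h import *
w=np.load("pics/w5.npy",allow_pickle=True).item()
f=lambda L:np.array(L)/2+[56,40]
def q(n,L,z):
    P=ray(w,f(L),z)[:,:2]; print(n,wrect(P) if len(L)==4 else "",np.round(P*1000,1).tolist() if len(L)<4 else "")
q("small",[(404,264),(473,269),(458,373),(394,366)],.077)
q("cork",[(387,203),(490,209),(474,361),(380,356)],.029)
q("strip",[(402,207),(475,208)],.047)
q("lid edge",[(655,380)],.03)
q("blue",[(12,100),(165,97),(199,308),(57,316)],.007)
im=cv2.imread("pics/w5.png");H,S,V=cv2.split(cv2.cvtColor(im,cv2.COLOR_BGR2HSV))
m=(H>100)&(H<120)&(S>100);m[:,170:]=0;m[215:]=0;print("blue mask",rect(w,m,.007))
```

```text
small (array([637. ,  93.6]), 30.1, 49.9, -24.1) 
cork (array([640.3,  93.8]), 51.9, 83.8, -21.6) 
strip  [[638.8, 140.9], [671.4, 129.5]]
lid edge  [[741.1, 2.8]]
blue (array([486.4, 181.4]), 81.7, 116.8, -17.3) 
blue mask (array([485.5, 182.6]), 82.1, 112.2, -15.6)
```

```bash
python3 -c "
from h import *
seq([(637,93.6,120,-23.5),(637,93.6,75.5,None)])"
```

```text
[[0.192, 0.032, 0.012], np.float64(0.167)] -> (637, 93.6, 120, -23.5)
[[0.111, -0.001, -0.001], 0.0] -> (637, 93.6, 75.5, None)
t8.53 pos [626.2 103.2 196.7] q7 -0.40 open 88.2 F [-0.2  0.2  0.1]
```

Request:
move_arm(rows=[[[0.1, 0.032, 0.012], 0.167, 0], [[0.15, 0.032, 0.012], 0.167, 0], [[0.192, 0.032, 0.012], 0.167, 0], [[0.192, 0.032, 0.012], 0.167, 0], [[0.192, 0.032, 0.012], 0.167, 0]])

```text
t: 8.95
tool_pos: [0.6368, 0.0913, 0.1194]
eef_rot: [-0.392, -0.589, -0.382, 0.594]
contact_force: [0.2, -0.7, 0.3]
opening: 0.0886
```

```bash
python3 -c "
from h import *
seq([(637,93.6,75.5,-23.8)])"
```

```text
[[0.11, -0.003, -0.007], np.float64(0.005)] -> (637, 93.6, 75.5, -23.8)
t8.95 pos [636.8  91.3 119.4] q7 -0.43 open 88.6 F [ 0.2 -0.7  0.3]
```

Request:
move_arm(rows=[[[0.05, -0.002, -0.005], 0, 0], [[0.09, -0.002, -0.006], 0, 0], [[0.11, -0.002, -0.006], 0, 0], [[0.11, -0.002, -0.006], 0, 0.3], [[0.11, -0.002, -0.006], 0, 0.5]])

```text
t: 9.37
tool_pos: [0.6377, 0.0926, 0.0764]
eef_rot: [-0.392, -0.59, -0.382, 0.594]
contact_force: [0.2, -0.1, -0.7]
opening: 0.0766
```

Request:
move_arm(rows=[[[0, 0, 0], 0, 0.9], [[0, 0, 0], 0, 0.9], [[0, 0, 0], 0, 0.9], [[0, 0, 0], 0, 0.9], [[0, 0, 0], 0, 0.9]])

```text
t: 9.78
tool_pos: [0.6379, 0.0927, 0.0768]
eef_rot: [-0.392, -0.59, -0.382, 0.594]
contact_force: [-0.0, -0.7, -0.2]
opening: 0.0438
```

Request:
move_arm(rows=[[[0, 0, 0], 0, 0.9], [[0, 0, 0], 0, 0.9], [[0, 0, 0], 0, 0.9]])

```text
t: 10.03
tool_pos: [0.638, 0.0928, 0.0769]
eef_rot: [-0.392, -0.59, -0.382, 0.594]
contact_force: [0.3, 0.2, 0.6]
opening: 0.0298
```

Request:
move_arm(rows=[[[-0.03, 0, 0], 0, 0.9], [[-0.08, 0, 0], 0, 0.9], [[-0.15, 0, 0], 0, 0.9], [[-0.2, 0, 0], 0, 0.9], [[-0.2, 0, 0], 0, 0.9]])

```text
t: 10.45
tool_pos: [0.6406, 0.0941, 0.1621]
eef_rot: [0.393, 0.593, 0.38, -0.591]
contact_force: [0.9, -0.2, -0.0]
opening: 0.03
```

```bash
python3 -c "
from h import *
s,R=tool();print(np.round(R,3))
seq([(655.3,-72.5,150,1.3)])"
```

```text
[[ 0.012  0.916 -0.402]
 [-0.014 -0.402 -0.916]
 [-1.     0.017  0.008]]
[[0.037, 0.2, 0.366], np.float64(-0.833)] -> (655.3, -72.5, 150, 1.3)
t10.45 pos [640.6  94.1 162.1] q7 -0.45 open 30.0 F [ 0.9 -0.2 -0. ]
```

Request:
move_arm(rows=[[[0.0, 0.05, 0.1], -0.2, 0.9], [[0.0, 0.1, 0.2], -0.4, 0.9], [[0.01, 0.15, 0.29], -0.6, 0.9], [[0.02, 0.2, 0.366], -0.833, 0.9], [[0.03, 0.2, 0.366], -0.833, 0.9]])

```text
t: 10.87
tool_pos: [0.6548, -0.0872, 0.1532]
eef_rot: [0.513, 0.494, 0.494, -0.5]
contact_force: [1.2, -2.4, 0.6]
opening: 0.0298
```

Request:
move_arm(rows=[[[0, 0, 0], 0, 0.9], [[0, 0, 0], 0, 0.9]])

```text
t: 11.03
tool_pos: [0.654, -0.0905, 0.1531]
eef_rot: [0.512, 0.494, 0.492, -0.502]
contact_force: [0.0, 0.2, -0.6]
opening: 0.0298
```

Run:
```python
from h import *
s,R=tool();print(np.round(R,3));w=calibration("wrist");np.save("pics/w6.npy",w,allow_pickle=True);im=camera("wrist");cv2.imwrite("pics/w6.png",im)
seq([(655.3,-72.5,80,1.3),(655.3,-72.5,37.5,None)])
```

```text
[[ 0.012  1.     0.008]
 [-0.027  0.008 -1.   ]
 [-1.     0.012  0.027]]
[[0.182, 0.0, -0.043], np.float64(-0.023)] -> (655.3, -72.5, 80, 1.3)
[[0.106, -0.001, -0.003], 0.0] -> (655.3, -72.5, 37.5, None)
t11.08 pos [654.4 -87.9 153.2] q7 0.10 open 29.9 F [0.4 0.2 0.5]
```

View pics/w6.png

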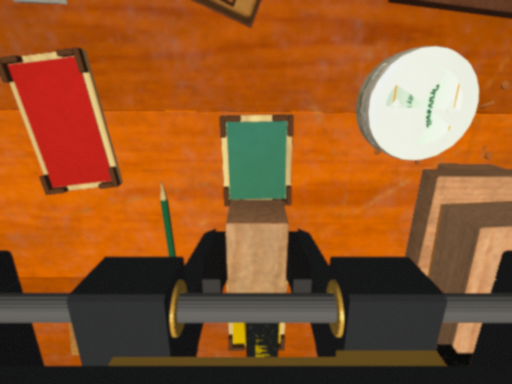

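Wrist view: the small block is held squarely. The green board is at (257,160) and the red board at (63,120).

Run:
```python
from h import *
w=np.load("pics/w6.npy",allow_pickle=True).item();im=cv2.imread("pics/w6.png");H,S,V=cv2.split(cv2.cvtColor(im,cv2.COLOR_BGR2HSV))
m=(H>60)&(H<95)&(S>80);m[230:]=0;m[:,300:]=0;m[:,220:]&=1;m[:,:215]=0
P=ray(w,np.argwhere(m)[:,::-1],.007);print("green x",np.percentile(P[:,0],[1,99]),"far y",P[:,1].max())
cs=[(228,121),(287,121)];print(ray(w,cs,.007)[:,:2])
m=((H<6)|(H>174))&(S>180)&(V>90)&(V<215);m[:,110:]=0;m[200:]=0;m[:45]=0;print("red",rect(w,cv2.morphologyEx(m.astype(np.uint8),2,np.ones((3,3))),.007))
print("red corners",wrect(ray(w,[(9,64),(74,57),(112,180),(50,188)],.007)[:,:2]))
```

```text
Traceback (most recent call last):
numpy._core._exceptions._UFuncOutputCastingError: Cannot cast ufunc 'bitwise_and' output from dtype('int64') to dtype('bool') with casting rule 'same_kind'
```

Request:
move_arm(rows=[[[0.09, 0, -0.043], -0.02, 0.9], [[0.15, 0, -0.043], -0.02, 0.9], [[0.182, 0, -0.043], -0.02, 0.9], [[0.182, 0, -0.043], -0.02, 0.9], [[0.182, 0, -0.043], -0.02, 0.9]])

```text
t: 11.5
tool_pos: [0.6552, -0.0719, 0.0801]
eef_rot: [0.515, 0.491, 0.496, -0.498]
contact_force: [0.9, -0.3, -0.3]
opening: 0.0301
```

```bash
python3 -c "
from h import *
s,R=tool();print(np.round(R,3))
seq([(655.3,-72.5,37,1.3)])"
```

```text
[[ 0.012  1.     0.022]
 [-0.025  0.023 -0.999]
 [-1.     0.012  0.026]]
[[0.108, -0.001, -0.001], np.float64(-0.001)] -> (655.3, -72.5, 37, 1.3)
t11.50 pos [655.2 -71.9  80.1] q7 0.08 open 30.1 F [ 0.9 -0.3 -0.3]
```

Run:
```python
from h import *
w=np.load("pics/w6.npy",allow_pickle=True).item();im=cv2.imread("pics/w6.png");H,S,V=cv2.split(cv2.cvtColor(im,cv2.COLOR_BGR2HSV))
print(np.round(ray(w,[(228,121),(287,121),(230,199)],.007)[:,:2]*1000,1).tolist())
m=((H<6)|(H>174))&(S>180)&(V>90)&(V<215);m[:,110:]=0;m[200:]=0;m[:45]=0;print("red",rect(w,cv2.morphologyEx(m.astype(np.uint8),2,np.ones((3,3))),.007))
print("red corners",wrect(ray(w,[(9,64),(74,57),(112,180),(50,188)],.007)[:,:2]))
```

```text
[[629.8, -34.1], [683.3, -33.7], [629.9, -109.7]]
red (array([480.7, -39.8]), 60.3, 110.2, 7.0)
red corners (array([478.6, -39.8]), 61.7, 110.8, 7.8)
```

Request:
move_arm(rows=[[[0.04, -0.001, -0.001], 0, 0.9], [[0.08, -0.001, -0.001], 0, 0.9], [[0.1, -0.001, -0.001], 0, 0.9], [[0.107, -0.001, -0.001], 0, 0.9], [[0.107, -0.001, -0.001], 0, 0.9]])

```text
t: 11.92
tool_pos: [0.6556, -0.0726, 0.038]
eef_rot: [0.515, 0.491, 0.496, -0.498]
contact_force: [-1.4, 0.3, 3.6]
opening: 0.03
```

Request:
move_arm(rows=[[[0, 0, 0], 0, 0.6], [[0, 0, 0], 0, 0.5], [[0, 0, 0], 0, 0.4], [[0, 0, 0], 0, 0.35], [[0, 0, 0], 0, 0.35]])

```text
t: 12.33
tool_pos: [0.6556, -0.0727, 0.0379]
eef_rot: [0.515, 0.491, 0.496, -0.498]
contact_force: [-0.1, 0.0, -0.6]
opening: 0.0572
```

Request:
move_arm(rows=[[[-0.05, 0, 0], 0, 0.35], [[-0.15, 0, 0], 0, 0.2], [[-0.25, 0, 0], 0, 0], [[-0.33, 0, 0], 0, 0], [[-0.33, 0, 0], 0, 0]])

```text
t: 12.75
tool_pos: [0.6582, -0.0698, 0.1772]
eef_rot: [0.518, 0.494, 0.492, -0.495]
contact_force: [0.7, -0.0, 0.9]
opening: 0.0819
```

```bash
python3 -c "
from h import *
s,R=tool();print(np.round(R,3))
seq([(640,90,160,-20)])"
```

```text
[[ 0.025  0.999  0.021]
 [-0.026  0.022 -0.999]
 [-0.999  0.025  0.027]]
[[0.031, -0.038, -0.401], np.float64(0.708)] -> (640, 90, 160, -20)
t12.75 pos [658.2 -69.8 177.2] q7 0.08 open 81.9 F [ 0.7 -0.   0.9]
```

```bash
python3 -c "
from h import *
for i in range(4): camera('top')
s,R=tool();print(np.round(R,3))
seq([(640,90,160,-20)])"
```

```text
[[ 0.01   1.     0.022]
 [-0.025  0.022 -0.999]
 [-1.     0.009  0.025]]
[[0.011, -0.024, -0.399], np.float64(0.709)] -> (640, 90, 160, -20)
t12.95 pos [652.9 -69.2 168.7] q7 0.08 open 88.4 F [-0.1  0.8 -1.4]
```

Request:
move_arm(rows=[[[0.0, -0.024, -0.399], 0.709, 0], [[0.0, -0.024, -0.399], 0.709, 0], [[0.0, -0.024, -0.399], 0.709, 0], [[0.0, -0.024, -0.399], 0.709, 0], [[0.0, -0.024, -0.399], 0.709, 0]])

```text
t: 13.37
tool_pos: [0.637, 0.1026, 0.1614]
eef_rot: [-0.415, -0.574, -0.403, 0.579]
contact_force: [0.3, 2.1, -0.2]
opening: 0.0882
```

Run:
```python
from h import *
for i in range(3): camera("wrist")
s,R=tool();print(np.round(R,3),s["tool_pos"]);np.save("pics/w7.npy",calibration("wrist"),allow_pickle=True);im=camera("wrist");cv2.imwrite("pics/w7.png",im)
cv2.imwrite("pics/w7c.png",cv2.resize(im[40:340,56:456],(800,600),interpolation=2))
seq([(641,95,54,-19.5)])
```

```text
[[ 0.007  0.94  -0.341]
 [-0.027 -0.341 -0.94 ]
 [-1.     0.016  0.023]] [0.63882093 0.08971615 0.16283648]
[[0.273, -0.006, -0.024], np.float64(-0.02)] -> (641, 95, 54, -19.5)
t13.57 pos [639.2  88.1 163.3] q7 -0.40 open 88.3 F [-0.6 -1.1 -0.9]
```

View pics/w7c.png

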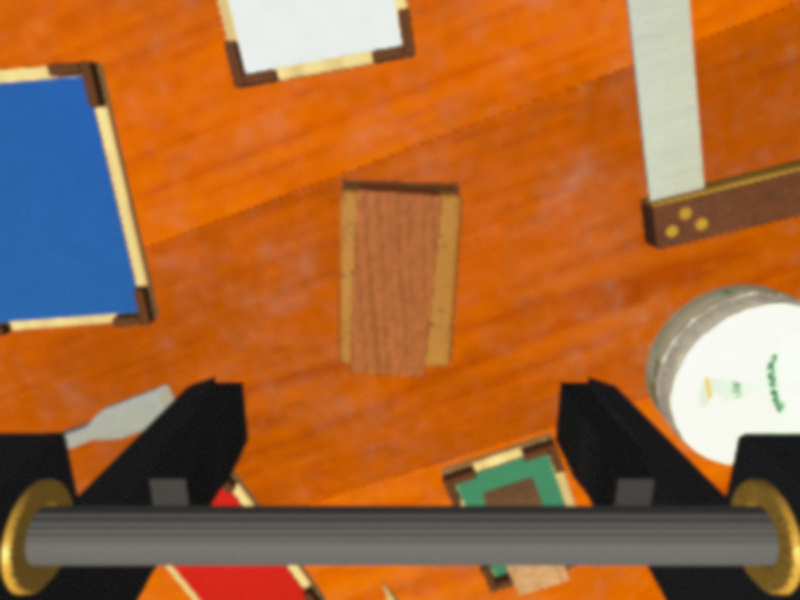

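The strip's top face has corners at crop (357,190), (441,193), (427,376) and (352,373). The small block sits inside the green board.

Run:
```python
from h import *
w=np.load("pics/w7.npy",allow_pickle=True).item();f=lambda L:np.array(L)/2+[56,40]
print("strip",wrect(ray(w,f([(357,190),(441,193),(427,376),(352,373)]),.047)[:,:2]))
print("cork",wrect(ray(w,f([(343,188),(458,192),(450,365),(341,360)]),.029)[:,:2]))
```

```text
strip (array([640. ,  96.8]), 34.4, 83.2, -23.0)
cork (array([641.5,  93.6]), 53.1, 83.9, -22.5)
```

```bash
python3 -c "
from h import *
seq([(640,96,75,-22.5),(640,96,54,None)])"
```

```text
[[0.22, -0.009, -0.024], np.float64(0.08)] -> (640, 96, 75, -22.5)
[[0.052, -0.001, -0.001], 0.0] -> (640, 96, 54, None)
t13.57 pos [639.2  88.1 163.3] q7 -0.40 open 88.3 F [-0.6 -1.1 -0.9]
```

Request:
move_arm(rows=[[[0.1, -0.009, -0.024], 0.08, 0], [[0.16, -0.009, -0.024], 0.08, 0], [[0.2, -0.009, -0.024], 0.08, 0], [[0.22, -0.009, -0.024], 0.08, 0], [[0.22, -0.009, -0.024], 0.08, 0]])

```text
t: 13.98
tool_pos: [0.6387, 0.0933, 0.0729]
eef_rot: [-0.402, -0.584, -0.383, 0.593]
contact_force: [-0.8, -0.1, -0.3]
opening: 0.0884
```

```bash
python3 -c "
from h import *
s,R=tool();print(np.round(R,3))
seq([(640,96,53.5,-22.5)])"
```

```text
[[ 0.004  0.923 -0.385]
 [-0.029 -0.385 -0.923]
 [-1.     0.015  0.026]]
[[0.048, -0.0, -0.009], np.float64(-0.005)] -> (640, 96, 53.5, -22.5)
t13.98 pos [638.7  93.3  72.9] q7 -0.43 open 88.4 F [-0.8 -0.1 -0.3]
```

Request:
move_arm(rows=[[[0.02, 0, -0.007], 0, 0], [[0.035, 0, -0.007], 0, 0], [[0.047, 0, -0.008], 0, 0], [[0.048, 0, -0.008], 0, 0.2], [[0.048, 0, -0.008], 0, 0.3]])

```text
t: 14.4
tool_pos: [0.64, 0.0958, 0.0538]
eef_rot: [-0.402, -0.584, -0.383, 0.593]
contact_force: [0.4, -0.7, -0.5]
opening: 0.0772
```

Request:
move_arm(rows=[[[0, 0, 0], 0, 0.5], [[0, 0, 0], 0, 0.9], [[0, 0, 0], 0, 0.9], [[0, 0, 0], 0, 0.9], [[0, 0, 0], 0, 0.9]])

```text
t: 14.82
tool_pos: [0.6401, 0.0958, 0.0539]
eef_rot: [-0.402, -0.584, -0.383, 0.593]
contact_force: [0.3, 0.1, 0.4]
opening: 0.0434
```

Request:
move_arm(rows=[[[0, 0, 0], 0, 0.9], [[0, 0, 0], 0, 0.9], [[0, 0, 0], 0, 0.9], [[0, 0, 0], 0, 0.9]])

```text
t: 15.15
tool_pos: [0.6401, 0.0958, 0.0541]
eef_rot: [-0.402, -0.584, -0.383, 0.593]
contact_force: [0.0, -0.3, 1.3]
opening: 0.0346
```

Request:
move_arm(rows=[[[-0.03, 0, 0], 0, 0.9], [[-0.08, 0, 0], 0, 0.9], [[-0.15, 0, 0], 0, 0.9], [[-0.2, 0, 0], 0, 0.9], [[-0.2, 0, 0], 0, 0.9]])

```text
t: 15.57
tool_pos: [0.6428, 0.0984, 0.1392]
eef_rot: [-0.403, -0.587, -0.381, 0.59]
contact_force: [0.4, 0.0, -0.5]
opening: 0.0345
```

Run:
```python
from h import *
for i in range(3): camera("top")
s,R=tool();print(np.round(R,3))
seq([(480,-40.3,100,7)])
im=camera("scene");cv2.imwrite("pics/s8.png",im);x,y=proj(calibration("scene"),s["tool_pos"])[0].astype(int)
```

```text
[[ 0.004  0.923 -0.385]
 [-0.029 -0.385 -0.923]
 [-1.     0.015  0.025]]
[[0.047, -0.118, 0.235], np.float64(-0.494)] [[0.047, -0.174, 0.197], np.float64(-0.494)] -> (480, -40.3, 100, 7)
t15.72 pos [639.4  98.3 134.1] q7 -0.45 open 34.5 F [ 1.   0.4 -1.1]
```

Request:
move_arm(rows=[[[0.0, -0.05, 0.1], -0.25, 0.9], [[0.0, -0.118, 0.235], -0.494, 0.9], [[0.0, -0.118, 0.235], -0.494, 0.9], [[0.0, -0.118, 0.235], -0.494, 0.9], [[0.0, -0.118, 0.235], -0.494, 0.9]])

```text
t: 16.18
tool_pos: [0.5579, 0.0283, 0.1344]
eef_rot: [-0.472, -0.526, -0.456, 0.54]
contact_force: [0.9, 0.4, -0.6]
opening: 0.0346
```

Request:
move_arm(rows=[[[0.02, -0.174, 0.197], -0.494, 0.9], [[0.04, -0.174, 0.197], -0.494, 0.9], [[0.047, -0.174, 0.197], -0.494, 0.9], [[0.047, -0.174, 0.197], -0.494, 0.9], [[0.047, -0.174, 0.197], -0.494, 0.9]])

```text
t: 16.6
tool_pos: [0.4782, -0.0407, 0.1169]
eef_rot: [0.535, 0.461, 0.522, -0.478]
contact_force: [0.6, 0.5, -0.6]
opening: 0.0351
```

Run:
```python
from h import *
for i in range(4): camera("top")
s,R=tool();print(np.round(R,3))
seq([(480,-40.3,60,7)])
```

```text
[[ 0.002  0.993  0.122]
 [-0.029  0.122 -0.992]
 [-1.    -0.001  0.029]]
[[0.144, -0.0, -0.001], np.float64(-0.0)] -> (480, -40.3, 60, 7)
t16.80 pos [480.1 -39.  117.6] q7 0.06 open 34.7 F [-0.3  0.1  0.5]
```

Request:
move_arm(rows=[[[0.08, 0, -0.002], 0, 0.9], [[0.15, 0, -0.003], 0, 0.9], [[0.19, 0, -0.004], 0, 0.9], [[0.208, 0, -0.004], 0, 0.9], [[0.21, 0, -0.004], 0, 0.9]])

```text
t: 17.22
tool_pos: [0.4805, -0.0389, 0.0324]
eef_rot: [0.537, 0.461, 0.523, -0.475]
contact_force: [-0.7, 1.0, -0.4]
opening: 0.0349
```

Run:
```python
from h import *
for i in range(2): camera("top")
s,R=tool();print(np.round(R,3))
seq([(480,-40.3,33,7)])
```

```text
[[ 0.003  0.992  0.122]
 [-0.029  0.122 -0.992]
 [-1.    -0.     0.029]]
[[0.002, -0.002, 0.002], np.float64(0.001)] -> (480, -40.3, 33, 7)
t17.32 pos [480.8 -39.4  33.9] q7 0.05 open 34.5 F [-0.3  0.2 -0.5]
```

Good. Lower the last 1.5 mm, release, lift, and go back to the cork.

Request:
move_arm(rows=[[[0.003, -0.002, 0.002], 0, 0.9], [[0.004, -0.002, 0.002], 0, 0.9], [[0.004, -0.002, 0.002], 0, 0.9]])

```text
t: 17.57
tool_pos: [0.4806, -0.0404, 0.033]
eef_rot: [0.538, 0.462, 0.522, -0.475]
contact_force: [-0.1, 0.1, -0.4]
opening: 0.0345
```

Request:
move_arm(rows=[[[0, 0, 0], 0, 0.6], [[0, 0, 0], 0, 0.5], [[0, 0, 0], 0, 0.4], [[0, 0, 0], 0, 0.35], [[0, 0, 0], 0, 0.35]])

```text
t: 17.98
tool_pos: [0.4806, -0.0404, 0.0331]
eef_rot: [0.538, 0.462, 0.522, -0.475]
contact_force: [0.1, -0.4, -0.2]
opening: 0.057
```

Request:
move_arm(rows=[[[-0.05, 0, 0], 0, 0.35], [[-0.15, 0, 0], 0, 0.2], [[-0.25, 0, 0], 0, 0], [[-0.33, 0, 0], 0, 0], [[-0.33, 0, 0], 0, 0]])

```text
t: 18.4
tool_pos: [0.4826, -0.0367, 0.1701]
eef_rot: [0.54, 0.464, 0.519, -0.473]
contact_force: [-0.2, 0.1, 0.7]
opening: 0.082
```

Run:
```python
from h import *
for i in range(3): camera("top")
s,R=tool();print(np.round(R,3))
cv2.imwrite("pics/s9.png",camera("scene"))
seq([(641,93,140,-22)])
```

```text
[[ 0.005  0.993  0.122]
 [-0.029  0.122 -0.992]
 [-1.     0.001  0.029]]
[[0.026, 0.22, -0.137], np.float64(0.484)] [[0.026, 0.179, -0.188], np.float64(0.484)] -> (641, 93, 140, -22)
t18.60 pos [479.3 -36.6 164.3] q7 0.06 open 88.4 F [-0.2 -0.1  0.6]
```

Request:
move_arm(rows=[[[0.0, 0.22, -0.137], 0.484, 0], [[0.0, 0.22, -0.137], 0.484, 0], [[0.0, 0.22, -0.137], 0.484, 0], [[0.0, 0.22, -0.137], 0.484, 0], [[0.0, 0.22, -0.137], 0.484, 0]])

```text
t: 19.02
tool_pos: [0.5592, 0.0293, 0.1606]
eef_rot: [-0.475, -0.524, -0.459, 0.538]
contact_force: [-0.8, -0.6, 0.0]
opening: 0.0882
```

Request:
move_arm(rows=[[[0.026, 0.179, -0.188], 0.484, 0], [[0.026, 0.179, -0.188], 0.484, 0], [[0.026, 0.179, -0.188], 0.484, 0], [[0.026, 0.179, -0.188], 0.484, 0], [[0.026, 0.179, -0.188], 0.484, 0]])

```text
t: 19.43
tool_pos: [0.6383, 0.0934, 0.1464]
eef_rot: [-0.404, -0.578, -0.388, 0.593]
contact_force: [-0.3, 0.1, -0.9]
opening: 0.0883
```

Run:
```python
from h import *
for i in range(4): camera("wrist")
s,R=tool();print(np.round(R,3));w=calibration("wrist");np.save("pics/w10.npy",w,allow_pickle=True);im=camera("wrist");cv2.imwrite("pics/w10.png",im)
cv2.imwrite("pics/w10c.png",np.hstack([cv2.resize(im[40:340,106:406],(500,500),interpolation=2),cv2.resize(cv2.imread("pics/s9.png")[190:270,210:310],(300,500))]))
seq([(641,94,80,-22.3),(641,94,26,None)])
```

```text
[[-0.002  0.927 -0.375]
 [-0.031 -0.375 -0.927]
 [-1.     0.009  0.03 ]]
[[0.171, 0.002, -0.011], np.float64(0.009)] -> (641, 94, 80, -22.3)
[[0.135, -0.001, -0.004], 0.0] -> (641, 94, 26, None)
t19.68 pos [638.8  92.4 148.4] q7 -0.43 open 88.1 F [ 1.1  0.  -0.3]
```

View pics/w10c.png

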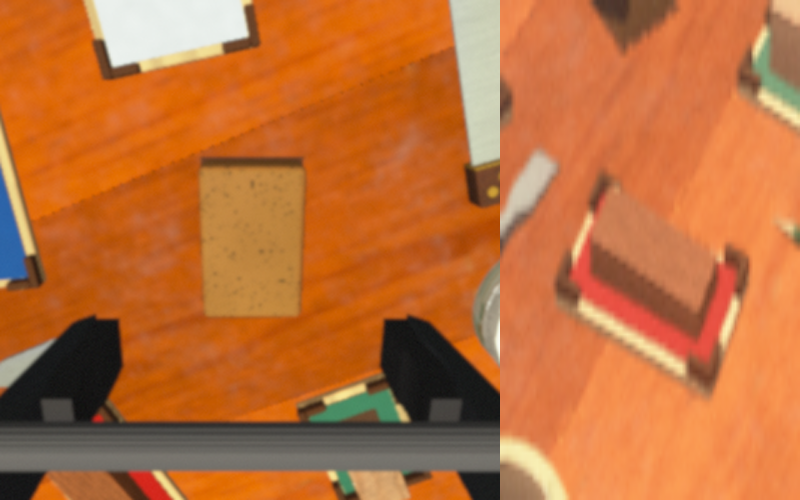

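The strip lies inside the red board's stops. The cork's top face has corners at crop (200,165), (304,166), (300,317) and (204,316).

Run:
```python
from h import *
w=np.load("pics/w10.npy",allow_pickle=True).item()
P=ray(w,np.array([(200,165),(304,166),(300,317),(204,316)])*.6+[106,40],.029)[:,:2];print(wrect(P))
r=wrect(P)
seq([(*r[0],80,r[3]),(*r[0],26,None)])
```

```text
(array([641. ,  93.1]), 53.5, 84.3, -22.5)
[[0.171, 0.003, -0.009], np.float64(0.016)] -> (np.float64(641.0), np.float64(93.1), 80, -22.5)
[[0.135, -0.001, -0.004], 0.0] -> (np.float64(641.0), np.float64(93.1), 26, None)
t19.68 pos [638.8  92.4 148.4] q7 -0.43 open 88.1 F [ 1.1  0.  -0.3]
```

Request:
move_arm(rows=[[[0.08, 0.003, -0.009], 0.016, 0], [[0.14, 0.003, -0.009], 0.016, 0], [[0.171, 0.003, -0.009], 0.016, 0], [[0.171, 0.003, -0.009], 0.016, 0], [[0.171, 0.003, -0.009], 0.016, 0]])

```text
t: 20.1
tool_pos: [0.6408, 0.0925, 0.08]
eef_rot: [-0.401, -0.581, -0.384, 0.595]
contact_force: [0.3, -0.5, 0.3]
opening: 0.0881
```

Request:
move_arm(rows=[[[0.05, 0, -0.004], 0, 0], [[0.09, 0, -0.004], 0, 0], [[0.12, 0, -0.004], 0, 0], [[0.128, 0, -0.004], 0, 0], [[0.128, 0, -0.004], 0, 0.1]])

```text
t: 20.52
tool_pos: [0.6413, 0.0922, 0.0288]
eef_rot: [-0.401, -0.581, -0.384, 0.595]
contact_force: [-0.5, 0.7, 0.0]
opening: 0.0835
```

Request:
move_arm(rows=[[[0, 0, 0], 0, 0.4], [[0, 0, 0], 0, 0.6], [[0, 0, 0], 0, 0.6], [[0, 0, 0], 0, 0.6], [[0, 0, 0], 0, 0.6]], force=20)

```text
t: 20.93
tool_pos: [0.6417, 0.0923, 0.0296]
eef_rot: [-0.401, -0.581, -0.384, 0.595]
contact_force: [0.4, -0.2, 3.9]
opening: 0.0567
```

Request:
move_arm(rows=[[[0, 0, 0], 0, 0.6], [[0, 0, 0], 0, 0.6], [[0, 0, 0], 0, 0.6]])

```text
t: 21.18
tool_pos: [0.6417, 0.0924, 0.0296]
eef_rot: [-0.401, -0.581, -0.384, 0.595]
contact_force: [0.2, -0.1, 1.0]
opening: 0.0569
```

Request:
move_arm(rows=[[[-0.03, 0, 0], 0, 0.6], [[-0.08, 0, 0], 0, 0.6], [[-0.15, 0, 0], 0, 0.6], [[-0.2, 0, 0], 0, 0.6], [[-0.2, 0, 0], 0, 0.6]])

```text
t: 21.6
tool_pos: [0.6449, 0.0951, 0.1146]
eef_rot: [-0.403, -0.584, -0.383, 0.592]
contact_force: [0.8, -0.1, -0.2]
opening: 0.0568
```

Run:
```python
from h import *
for i in range(4): camera("top")
s,R=tool();print(np.round(R,3))
seq([(485.6,182,100,-15.8)])
```

```text
[[-0.004  0.924 -0.383]
 [-0.031 -0.383 -0.923]
 [-1.     0.008  0.03 ]]
[[0.017, -0.442, -0.053], np.float64(-0.224)] -> (485.6, 182, 100, -15.8)
t21.80 pos [640.9  94.8 108.7] q7 -0.43 open 56.8 F [-0.8  0.3 -1.3]
```

Request:
move_arm(rows=[[[0.0, -0.1, -0.012], -0.1, 0.6], [[0.0, -0.25, -0.03], -0.2, 0.6], [[0.0, -0.442, -0.053], -0.224, 0.6], [[0.01, -0.442, -0.053], -0.224, 0.6], [[0.017, -0.442, -0.053], -0.224, 0.6]])

```text
t: 22.22
tool_pos: [0.4778, 0.1852, 0.0985]
eef_rot: [-0.434, -0.552, -0.423, 0.573]
contact_force: [-1.2, -0.4, -1.0]
opening: 0.0568
```

Run:
```python
from h import *
for i in range(5): camera("top")
s,R=tool();print(np.round(R,3))
seq([(485.6,182,50,-15.8),(485.6,182,37.5,None)])
```

```text
[[-0.003  0.962 -0.274]
 [-0.032 -0.274 -0.961]
 [-0.999  0.006  0.031]]
[[0.124, -0.005, -0.005], np.float64(-0.003)] -> (485.6, 182, 50, -15.8)
[[0.031, -0.0, -0.001], 0.0] -> (485.6, 182, 37.5, None)
t22.47 pos [487.  181.   99.5] q7 -0.49 open 56.7 F [ 0.3 -0.2 -0.7]
```

Request:
move_arm(rows=[[[0.06, -0.004, -0.005], 0, 0.6], [[0.11, -0.004, -0.005], 0, 0.6], [[0.14, -0.004, -0.005], 0, 0.6], [[0.155, -0.004, -0.006], 0, 0.6], [[0.155, -0.004, -0.006], 0, 0.6]])

```text
t: 22.88
tool_pos: [0.4866, 0.1805, 0.0366]
eef_rot: [-0.434, -0.557, -0.417, 0.573]
contact_force: [0.5, -0.5, -0.5]
opening: 0.0566
```

Run:
```python
from h import *
for i in range(2): camera("top")
seq([(485.6,182,37,-15.8)])
```

```text
[[0.001, -0.003, -0.001], np.float64(-0.006)] -> (485.6, 182, 37, -15.8)
t22.98 pos [486.8 181.1  37.5] q7 -0.48 open 56.8 F [ 0.3 -0.6 -0.2]
```

Request:
move_arm(rows=[[[0.002, -0.003, 0], 0, 0.6], [[0.003, -0.003, 0], 0, 0.6], [[0.003, -0.003, 0], 0, 0.6]])

```text
t: 23.23
tool_pos: [0.4859, 0.1815, 0.0366]
eef_rot: [-0.434, -0.557, -0.417, 0.572]
contact_force: [-0.2, 0.0, -1.1]
opening: 0.0571
```

Request:
move_arm(rows=[[[0, 0, 0], 0, 0.2], [[0, 0, 0], 0, 0.1], [[0, 0, 0], 0, 0], [[0, 0, 0], 0, 0], [[0, 0, 0], 0, 0]])

```text
t: 23.65
tool_pos: [0.4859, 0.1815, 0.0367]
eef_rot: [-0.434, -0.557, -0.417, 0.572]
contact_force: [-0.6, 0.2, 0.3]
opening: 0.0872
```

Request:
move_arm(rows=[[[-0.05, 0, 0], 0, 0], [[-0.15, 0, 0], 0, 0], [[-0.25, 0, 0], 0, 0], [[-0.4, 0, 0], 0, 0], [[-0.4, 0, 0], 0, 0]])

```text
t: 24.07
tool_pos: [0.4877, 0.1871, 0.201]
eef_rot: [-0.435, -0.56, -0.416, 0.57]
contact_force: [-0.3, 0.1, 0.1]
opening: 0.0882
```

Run:
```python
from h import *
for i in range(4): camera("top")
s,R=tool();print(np.round(R,3))
cv2.imwrite("pics/s11.png",camera("scene"))
seq([(473,-262,160,-6.5)])
```

```text
[[-0.001  0.962 -0.275]
 [-0.031 -0.275 -0.961]
 [-1.     0.008  0.031]]
[[0.042, 0.093, 0.361], np.float64(-0.105)] [[0.042, 0.073, 0.366], np.float64(-0.105)] [[0.042, 0.052, 0.369], np.float64(-0.105)] -> (473, -262, 160, -6.5)
t24.32 pos [485.3 186.5 195.8] q7 -0.52 open 87.9 F [-1.1 -0.1  0.6]
```

```bash
echo 'from h import *
for i in range(4): camera("top")' > settle.py
```

Request:
move_arm(rows=[[[0.042, 0.093, 0.361], -0.105, 0], [[0.042, 0.093, 0.361], -0.105, 0], [[0.042, 0.093, 0.361], -0.105, 0], [[0.042, 0.093, 0.361], -0.105, 0], [[0.042, 0.093, 0.361], -0.105, 0]])

```text
t: 24.73
tool_pos: [0.4792, 0.0295, 0.1822]
eef_rot: [-0.447, -0.544, -0.43, 0.565]
contact_force: [0.1, -0.2, 1.0]
opening: 0.0883
```

```bash
python3 settle.py
```

Request:
move_arm(rows=[[[0.042, 0.073, 0.366], -0.105, 0], [[0.042, 0.073, 0.366], -0.105, 0], [[0.042, 0.073, 0.366], -0.105, 0], [[0.042, 0.073, 0.366], -0.105, 0], [[0.042, 0.073, 0.366], -0.105, 0]])

```text
t: 25.35
tool_pos: [0.4769, -0.1162, 0.1704]
eef_rot: [-0.463, -0.532, -0.447, 0.551]
contact_force: [0.1, -0.1, 0.2]
opening: 0.0878
```

```bash
python3 settle.py; python3 -c "
from h import *
s,R=tool();print(np.round(R,3))
seq([(473,-262,130,-6.5)])"
```

```text
[[-0.005  0.987 -0.162]
 [-0.03  -0.162 -0.986]
 [-1.     0.     0.03 ]]
[[0.113, 0.05, 0.377], np.float64(-0.094)] -> (473, -262, 130, -6.5)
t25.55 pos [ 477.9 -108.7  170.6] q7 0.02 open 88.0 F [ 0.7 -1.2  0. ]
```

Request:
move_arm(rows=[[[0.113, 0.05, 0.377], -0.094, 0], [[0.113, 0.05, 0.377], -0.094, 0], [[0.113, 0.05, 0.377], -0.094, 0], [[0.113, 0.05, 0.377], -0.094, 0], [[0.113, 0.05, 0.377], -0.094, 0]])

```text
t: 25.97
tool_pos: [0.4721, -0.2677, 0.1289]
eef_rot: [-0.477, -0.519, -0.461, 0.538]
contact_force: [0.2, -0.4, -0.5]
opening: 0.0883
```

```bash
python3 settle.py
python3 - <<'E'
from h import *
s,R=tool();print(np.round(R,3));w=calibration("wrist");np.save("pics/w12.npy",w,allow_pickle=True);im=camera("wrist");cv2.imwrite("pics/w12.png",im)
cv2.imwrite("pics/w12c.png",np.hstack([cv2.resize(im[40:340,106:406],(500,500),interpolation=2),cv2.resize(cv2.imread("pics/s11.png")[150:240,140:230],(300,500))]))
seq([(473,-262,80,-6.5)])
E
```

```text
[[-0.004  0.994 -0.109]
 [-0.028 -0.109 -0.994]
 [-1.    -0.001  0.028]]
[[0.126, -0.002, 0.004], np.float64(0.009)] -> (473, -262, 80, -6.5)
t26.22 pos [ 474.1 -258.9  130.2] q7 0.27 open 88.3 F [0.5 0.3 0.2]
```

View pics/w12c.png

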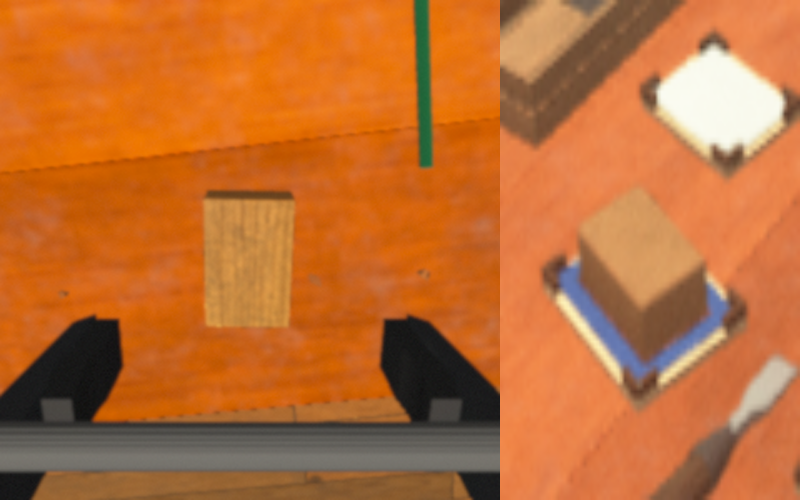

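The cork lies inside the blue board's stops. The flat block's top face has corners at crop (204,198), (294,199), (289,327) and (205,326).

Run:
```python
from h import *
w=np.load("pics/w12.npy",allow_pickle=True).item()
r=wrect(ray(w,np.array([(204,198),(294,199),(289,327),(205,326)])*.6+[106,40],.022)[:,:2]);print(r)
seq([(*r[0],70,r[3]),(*r[0],27,None)])
```

```text
(array([ 471.9, -263.6]), 45.0, 70.0, -7.0)
[[0.151, -0.004, 0.008], np.float64(0.026)] -> (np.float64(471.9), np.float64(-263.6), 70, -7.0)
[[0.107, 0.0, -0.003], 0.0] -> (np.float64(471.9), np.float64(-263.6), 27, None)
t26.22 pos [ 474.1 -258.9  130.2] q7 0.27 open 88.3 F [0.5 0.3 0.2]
```

Request:
move_arm(rows=[[[0.07, -0.004, 0.008], 0.02, 0], [[0.12, -0.004, 0.008], 0.02, 0], [[0.151, -0.004, 0.008], 0.02, 0], [[0.151, -0.004, 0.008], 0.02, 0], [[0.151, -0.004, 0.008], 0.02, 0]])

```text
t: 26.63
tool_pos: [0.4722, -0.2623, 0.0699]
eef_rot: [-0.476, -0.521, -0.464, 0.536]
contact_force: [0.3, -0.2, 0.8]
opening: 0.0883
```

Request:
move_arm(rows=[[[0.05, 0, -0.003], 0, 0], [[0.09, 0, -0.003], 0, 0], [[0.105, 0, -0.003], 0, 0], [[0.107, 0, -0.003], 0, 0], [[0.107, 0, -0.003], 0, 0.1]])

```text
t: 27.05
tool_pos: [0.4725, -0.2623, 0.0277]
eef_rot: [-0.476, -0.521, -0.464, 0.536]
contact_force: [-0.2, -0.4, 0.1]
opening: 0.0836
```

Request:
move_arm(rows=[[[0, 0, 0], 0, 0.4], [[0, 0, 0], 0, 0.8], [[0, 0, 0], 0, 0.8], [[0, 0, 0], 0, 0.8], [[0, 0, 0], 0, 0.8]], force=15)

```text
t: 27.47
tool_pos: [0.4727, -0.2624, 0.0281]
eef_rot: [-0.476, -0.521, -0.463, 0.536]
contact_force: [0.6, -0.8, -0.0]
opening: 0.0506
```

Request:
move_arm(rows=[[[0, 0, 0], 0, 0.8], [[0, 0, 0], 0, 0.8], [[0, 0, 0], 0, 0.8], [[0, 0, 0], 0, 0.8], [[0, 0, 0], 0, 0.8]])

```text
t: 27.88
tool_pos: [0.4727, -0.2625, 0.0282]
eef_rot: [-0.476, -0.521, -0.463, 0.536]
contact_force: [-0.2, 0.3, 2.1]
opening: 0.045
```

Request:
move_arm(rows=[[[-0.05, 0, 0], 0, 0.8], [[-0.12, 0, 0], 0, 0.8], [[-0.2, 0, 0], 0, 0.8], [[-0.3, 0, 0], 0, 0.8], [[-0.3, 0, 0], 0, 0.8]])

```text
t: 28.3
tool_pos: [0.4761, -0.2606, 0.1539]
eef_rot: [-0.48, -0.522, -0.46, 0.534]
contact_force: [1.1, 0.2, 0.1]
opening: 0.0449
```

```bash
python3 settle.py
python3 - <<'E'
from h import *
s,R=tool();print(np.round(R,3))
seq([(500,90,160,-10.5),(650.4,241.8,110,-10.5)])
E
```

```text
[[-0.005  0.993 -0.117]
 [-0.027 -0.117 -0.993]
 [-1.    -0.002  0.028]]
[[-0.028, -0.017, -0.436], np.float64(0.063)] [[-0.028, -0.031, -0.436], np.float64(0.063)] -> (500, 90, 160, -10.5)
[[0.056, 0.15, -0.222], np.float64(0.0)] [[0.056, 0.15, -0.222], np.float64(0.0)] -> (650.4, 241.8, 110, -10.5)
t28.50 pos [ 472.4 -258.8  147.3] q7 0.27 open 44.6 F [-0.4  0.5 -1.2]
```

Request:
move_arm(rows=[[[-0.028, -0.004, -0.1], 0.02, 0.8], [[-0.028, -0.008, -0.21], 0.06, 0.8], [[-0.028, -0.012, -0.32], 0.063, 0.8], [[-0.028, -0.017, -0.436], 0.063, 0.8], [[-0.028, -0.017, -0.436], 0.063, 0.8]])

```text
t: 28.92
tool_pos: [0.4855, -0.0759, 0.1516]
eef_rot: [-0.468, -0.526, -0.46, 0.541]
contact_force: [-0.2, 0.5, -0.9]
opening: 0.0448
```

```bash
python3 settle.py
```

Request:
move_arm(rows=[[[-0.01, -0.031, -0.436], 0.063, 0.8], [[-0.01, -0.031, -0.436], 0.063, 0.8], [[-0.01, -0.031, -0.436], 0.063, 0.8], [[-0.01, -0.031, -0.436], 0.063, 0.8], [[-0.01, -0.031, -0.436], 0.063, 0.8]])

```text
t: 29.53
tool_pos: [0.5001, 0.0954, 0.1509]
eef_rot: [-0.459, -0.535, -0.449, 0.549]
contact_force: [0.2, 0.3, -0.3]
opening: 0.0451
```

```bash
python3 settle.py
```

Request:
move_arm(rows=[[[0.0, 0.15, -0.222], 0, 0.8], [[0.0, 0.15, -0.222], 0, 0.8], [[0.0, 0.15, -0.222], 0, 0.8], [[0.0, 0.15, -0.222], 0, 0.8]])

```text
t: 30.07
tool_pos: [0.5791, 0.1623, 0.1484]
eef_rot: [-0.458, -0.537, -0.444, 0.552]
contact_force: [0.7, 0.4, -0.2]
opening: 0.0448
```

```bash
python3 settle.py
python3 - <<'E'
from h import *
s,R=tool();print(np.round(R,3));w=calibration("wrist");im=camera("wrist");cv2.imwrite("pics/w13.png",im);np.save("pics/w13.npy",w,allow_pickle=True)
seq([(650.4,241.8,110,-10.5)])
E
```

```text
[[-0.01   0.982 -0.191]
 [-0.033 -0.191 -0.981]
 [-0.999 -0.004  0.034]]
[[0.087, 0.148, -0.245], np.float64(-0.016)] -> (650.4, 241.8, 110, -10.5)
t30.32 pos [574.  157.9 148.5] q7 -0.37 open 44.8 F [ 0.1 -0.1 -0.4]
```

View pics/w13.png

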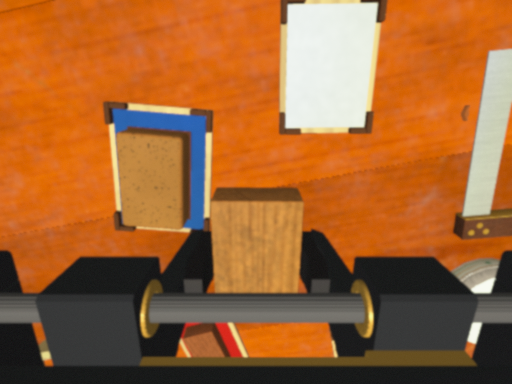

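The flat block is held square. The white inlay has corners at about (288,4), (378,3), (369,128) and (286,129), and the cork is on the blue board.

Run:
```python
from h import *
w=np.load("pics/w13.npy",allow_pickle=True).item()
im=cv2.imread("pics/w13.png");H,S,V=cv2.split(cv2.cvtColor(im,cv2.COLOR_BGR2HSV))
m=(S<45)&(V>170);m[:,400:]=0;m[140:]=0;print("white",rect(w,m,.007))
print("cork corners(top)",wrect(ray(w,[(120,129),(189,131),(184,227),(124,223)],.036)[:,:2]))
```

```text
white (array([651.3, 242.7]), 70.5, 95.2, -10.3)
cork corners(top) (array([490.8, 184.3]), 54.9, 88.7, -17.7)
```

Request:
move_arm(rows=[[[0.0, 0.148, -0.245], -0.016, 0.8], [[0.02, 0.148, -0.245], -0.016, 0.8], [[0.05, 0.148, -0.245], -0.016, 0.8], [[0.087, 0.148, -0.245], -0.016, 0.8], [[0.087, 0.148, -0.245], -0.016, 0.8]])

```text
t: 30.73
tool_pos: [0.6485, 0.2408, 0.1068]
eef_rot: [-0.458, -0.531, -0.446, 0.556]
contact_force: [-1.2, -0.1, -1.1]
opening: 0.0448
```

```bash
python3 settle.py
python3 - <<'E'
from h import *
s,R=tool();print(np.round(R,3))
seq([(650.8,240.5,50,-10.5),(650.8,240.5,36,None)])
E
```

```text
[[-0.01   0.983 -0.185]
 [-0.034 -0.185 -0.982]
 [-0.999 -0.003  0.035]]
[[0.153, 0.001, -0.008], np.float64(-0.005)] -> (650.8, 240.5, 50, -10.5)
[[0.035, 0.0, -0.001], 0.0] -> (650.8, 240.5, 36, None)
t30.93 pos [650.6 239.4 111.3] q7 -0.45 open 44.6 F [ 0.1 -0.4  0.5]
```

Request:
move_arm(rows=[[[0.08, 0.001, -0.015], 0, 0.8], [[0.14, 0.001, -0.015], 0, 0.8], [[0.175, 0.001, -0.015], 0, 0.8], [[0.188, 0.001, -0.015], 0, 0.8], [[0.188, 0.001, -0.015], 0, 0.8]])

```text
t: 31.35
tool_pos: [0.6508, 0.2416, 0.036]
eef_rot: [-0.458, -0.533, -0.444, 0.555]
contact_force: [0.1, 0.9, -0.5]
opening: 0.045
```

```bash
python3 settle.py
python3 - <<'E'
from h import *
seq([(650.8,243,36,-10.5)])
E
```

```text
[[0.003, -0.004, -0.0], np.float64(-0.006)] -> (650.8, 243, 36, -10.5)
t31.55 pos [652.4 242.7  37.3] q7 -0.44 open 45.1 F [-0.1  0.3 -1. ]
```

Request:
move_arm(rows=[[[0.004, -0.004, 0], 0, 0.8], [[0.005, -0.004, 0], 0, 0.8], [[0.005, -0.004, 0], 0, 0.8], [[0.005, -0.004, 0], 0, 0.8]])

```text
t: 31.88
tool_pos: [0.6508, 0.243, 0.0355]
eef_rot: [-0.459, -0.535, -0.444, 0.554]
contact_force: [-0.2, -0.2, -0.9]
opening: 0.0447
```

Request:
move_arm(rows=[[[0, 0, 0], 0, 0.4], [[0, 0, 0], 0, 0.3], [[0, 0, 0], 0, 0.2], [[0, 0, 0], 0, 0.2], [[0, 0, 0], 0, 0.2]])

```text
t: 32.3
tool_pos: [0.6508, 0.2429, 0.0355]
eef_rot: [-0.459, -0.535, -0.444, 0.554]
contact_force: [0.8, -0.6, 0.2]
opening: 0.0706
```

Request:
move_arm(rows=[[[-0.05, 0, 0], 0, 0.2], [[-0.15, 0, 0], 0, 0.1], [[-0.25, 0, 0], 0, 0], [[-0.4, 0, 0], 0, 0], [[-0.4, 0, 0], 0, 0]])

```text
t: 32.72
tool_pos: [0.6546, 0.249, 0.2015]
eef_rot: [-0.46, -0.538, -0.443, 0.551]
contact_force: [0.7, 0.7, 1.0]
opening: 0.0879
```

```bash
python3 settle.py
python3 - <<'E'
from h import *
s,R=tool();print(np.round(R,3))
seq([(530,350,250,-10.5)])
E
```

```text
[[-0.007  0.983 -0.185]
 [-0.033 -0.185 -0.982]
 [-0.999 -0.001  0.034]]
[[-0.143, -0.346, -0.189], np.float64(-0.005)] -> (530, 350, 250, -10.5)
t32.92 pos [651.6 248.2 195.3] q7 -0.47 open 87.8 F [-0.8 -0.9 -0.4]
```

Request:
move_arm(rows=[[[-0.143, -0.346, -0.189], 0, 0], [[-0.143, -0.346, -0.189], 0, 0], [[-0.143, -0.346, -0.189], 0, 0], [[-0.143, -0.346, -0.189], 0, 0], [[-0.143, -0.346, -0.189], 0, 0]])

```text
t: 33.33
tool_pos: [0.5222, 0.3587, 0.2497]
eef_rot: [-0.459, -0.531, -0.45, 0.551]
contact_force: [-1.2, 1.4, -0.1]
opening: 0.088
```

Request:
move_arm(rows=[[[-0.05, -0.37, -0.25], 0, 0], [[-0.05, -0.37, -0.25], 0, 0], [[-0.05, -0.37, -0.25], 0, 0], [[-0.05, -0.37, -0.25], 0, 0], [[-0.05, -0.37, -0.25], 0, 0]])

```text
t: 33.75
tool_pos: [0.3886, 0.4868, 0.2658]
eef_rot: [-0.46, -0.528, -0.453, 0.552]
contact_force: [0.0, -0.2, -0.7]
opening: 0.088
```

```bash
python3 settle.py
python3 - <<'E'
from h import *
t=camera("top");s=camera("scene");cv2.imwrite("pics/t14.png",t);cv2.imwrite("pics/s14.png",s)
z=np.vstack([cv2.resize(t[130:260,105:375],(624,300),interpolation=2),cv2.resize(s[120:290,140:440],(624,300),interpolation=2)])
cv2.imwrite("pics/c14.png",z);print(status.get_state()["tool_pos"])
E
```

```text
[0.39529662 0.4813118  0.26683044]
```

View pics/c14.png

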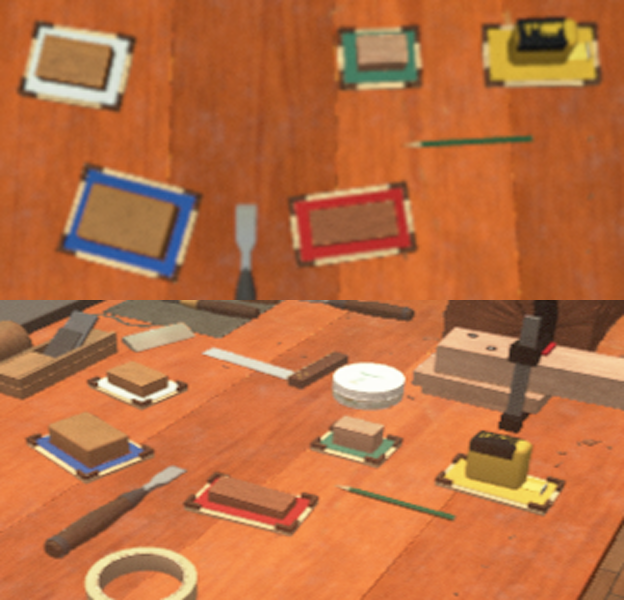

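All five pieces appear inside their boards. I'll run one numeric check on alignment, the tape above all, before handing in.

Run:
```python
from h import *
im=cv2.imread("pics/t14.png");c=calibration("top");H,S,V=cv2.split(cv2.cvtColor(im,cv2.COLOR_BGR2HSV))
z=cv2.resize(im[132:172,310:370],(780,520),interpolation=2);s=cv2.imread("pics/s14.png");z2=cv2.resize(s[190:250,345:415],(780,600),interpolation=2)
f=lambda L:np.array(L)*[270/624,130/300]+[105,130]
for n,L,h in [("flat",[(42,42),(112,48),(108,87),(37,76)],.029),("cork",[(92,186),(178,204),(163,257),(78,238)],.036),("strip",[(309,207),(396,200),(399,238),(311,245)],.025),("small",[(358,40),(407,37),(408,66),(358,67)],.037)]:
    print(n,wrect(ray(c,f(L),h)[:,:2]))
cv2.imwrite("pics/c15.png",np.hstack([cv2.resize(z,(400,300)),cv2.resize(z2,(400,300))]))
```

```text
flat (array([643.4, 237. ]), 41.3, 73.5, -5.9)
cork (array([481.5, 176.3]), 52.9, 86.3, -12.7)
strip (array([478.8, -42.5]), 37.7, 87.0, 3.7)
small (array([649.9, -74.8]), 30.7, 50.5, 0.4)
```

View pics/c15.png

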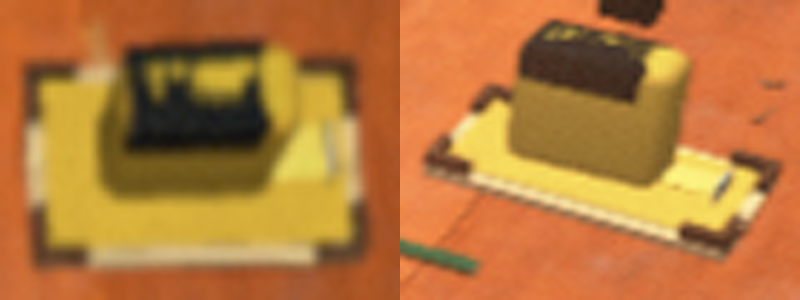

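Run:
```python
from h import *
im=cv2.imread("pics/t14.png");c=calibration("top");im=cv2.resize(im,None,fx=4,fy=4,interpolation=cv2.INTER_CUBIC);H,S,V=cv2.split(cv2.cvtColor(im,cv2.COLOR_BGR2HSV))
M={"blue":((H>95)&(H<125)&(S>110),(161,226),.036,160),"white":((S<70)&(V>150),(138,158),.029,160),"red":(((H<5)|(H>172))&(S>165),(257,227),.025,180),"green":((H>50)&(H<95)&(S>70),(268,155),.037,200)}
for n,(m,p,h,_) in M.items():
    w=np.zeros(m.shape,np.uint8);w[(p[1]-32)*4:(p[1]+32)*4,(p[0]-38)*4:(p[0]+38)*4]=1
    m=cv2.morphologyEx(m.astype(np.uint8)*w,cv2.MORPH_OPEN,np.ones((5,5)))
    cs,_h=cv2.findContours(m,cv2.RETR_CCOMP,cv2.CHAIN_APPROX_NONE);o=max(cs,key=cv2.contourArea);i=cs.index(o) if 0 else [k for k in range(len(cs)) if cs[k] is o][0]
    ho=[cs[k] for k in range(len(cs)) if _h[0][k][3]==i]
    g=lambda k,z:wrect(ray(c,(k[:,0]-1.5)/4,z)[:,:2])
    print(n,"board",g(o,.007),"piece",g(max(ho,key=cv2.contourArea),h) if ho else None)
```

```text
blue board (array([485.5, 182.5]), 81.5, 112.2, -15.6) piece (array([482.8, 177.4]), 59.9, 93.4, -15.6)
white board (array([650.1, 241.8]), 73.3, 98.3, -10.3) piece (array([646. , 237.7]), 50.3, 76.4, -11.0)
red board (array([480.2, -40.5]), 60.9, 110.0, 7.3) piece (array([479.1, -41.3]), 38.8, 87.8, 7.0)
green board (array([656. , -72.6]), 52.7, 73.2, 1.3) piece None
```

```bash
python3 -c "
from cell import ticket,status
print(status.get_state()['t']);print(ticket.close_job())"
```

```text
34.05
the job is handed in; nothing more can be done
None
```

I took both heaps apart, set each piece on its board, let it go, and handed the job in at 34 s. The arm was drawn back clear of the bench work. No force reading after a move passed about 4 N.

**Order placed:** the tape measure went on yellow first. Then the small block went on green, the strip on red, the cork on blue and the flat block on white.

**Last checks from the top and scene views:**
- **Position:** every piece is upright and inside its four corner stops.
- **Alignment:** the cork, flat block and strip measured within 1° of their boards, and within about 6 mm of centre. Part of that offset is their visible side faces.

**Weaker or disagreeing checks:**
- **Tape:** checked by eye only. It is in line with its board but sits about 8 mm off centre, with its hook some 4–5 mm inside the end of the inlay. It leans slightly on its rounded base.
- **Small block:** the automatic check found no outline for it, so I relied on the pictures. A hand-picked reading gave 0.4° against the board's 1.3°, with its centre about 6 mm off.
- **Hand-picked corners:** for the cork, flat block and strip these read 3–5° off their boards, against 1° or less from the automatic outlines. I took the automatic outlines as more reliable.

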